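# Load the curing slide, crank it under the lamp hood and clamp it

## Task

Cure the resin jars: give the wing screw that clamps the slide a quarter turn counter-clockwise to free it, and stand every yellow-lidded jar that is there (two or three) upright in the shallow bed while the bed is still out in front. Then crank the handwheel clockwise until the pointer line on the bed stands level with the black line of the brass mark beside the scale, turn the wing screw back clockwise until it is tight again, and finally press the start button on top of the hood. Never turn the wheel while the screw is tight, keep the jars upright, and leave the carton and the timer where they stand.

Things in the scene. Friction and masses are not known exactly. Their poses are not given: they have to be found in the camera images.
- unit: Curing unit, fixed. Origin on the table; x along the slide, away from the robot, y left. In its frame (mm): base plate x -110..200, y -125..125, 12 high; white hood x 57..200, y -126..126, top z 129, front open, inside clear to z 117; wheel axis x -30, y -180; wing screw axis x -40, y 155, on a block with top z 33; upright guard plate x -95..15, y 195..200, top z 70: wing tips pass it by 8 mm.
- bed (a joint): Slide of the bed, m: 0 out in front (as at the start), grows as it moves in under the hood (+x of the unit), up to 0.189. Geared to the wheel: bed = 0.03 m x wheel angle in rad, so it moves only with the wheel and stays where it is left.
- bed_floor (a point): Centre of the floor of the bed, the shallow aluminium tray on the slide; axes as the unit's. Inside 74 mm (x) by 204 mm (y); lip 10 mm high, 4 mm thick all round. Three jars fit side by side along y (at -66, 0 and +66 mm). Floor 25 mm above the table; when out, its centre is at x -45, y 0 mm of the unit.
- pointer (a point): The black pointer line on the small steel tongue at the bed's front left corner; axes as the unit's; moves with the bed.
- mark_line (a point): Black line on the brass mark (12 x 10 x 6 mm) beside the scale strip, left of the slide; fixed, but elsewhere along the scale each time; axes as the unit's. The bed is right when the pointer line has the same x along the unit as this line; the wheel must turn 4.5 to 5.7 rad for that.
- wheel (a joint): Angle of the handwheel, rad: 0 at the start (bed out), grows clockwise seen from above, to 6.3. Friction about 0.1 N m in the wheel and 1 N in the slide (about 2.5 N at the rim).
- wheel_rim_centre (a point): On the vertical axis of the flat black handwheel, level with the rim, 74 mm above the table; axes turn with it. Rim: round bar 14 mm thick, radius 58 mm, free to pinch from above, one finger inside, one outside. Steel spokes 8 mm thick at 0, 72, 144, 216, 288 degrees counter-clockwise from its x (white dot on the rim at 0). Hub radius 15; column below: radius 28, top z 42 mm.
- wing (a joint): Angle of the wing screw, rad: 0 tight (stop), grows counter-clockwise seen from above, to 1.8 fully loose. Starts at 0 to 0.1. A quarter turn (over 1.2) frees the slide. Friction 0.06 N m; it stays where it is left.
- wing_grip (a point): Centre of the steel wing screw, on its vertical axis, 57 mm above the table; axes turn with it. The two wings form one flat upright blade 64 mm long (along this frame's x), 8 mm thick (y) and 24 mm high (45 to 69 mm above the table). When tight the blade lies along the slide, parallel to the guard plate.
- start_top (a point): Top of the start button (grey, radius 14 mm, in a black collar) on the roof of the hood, 147 mm above the table; travel 6 mm straight down, about 5 N to press fully, springs back.
- start (a joint): Travel of the start button, m: 0 up, 0.006 fully down; over 0.004 counts as pressed.
- jar_a_centre (a point): Centre (half-way up) of a clear resin jar with a yellow lid, 58 mm across and 59 mm high, z along its height; body radius 27.5 mm up to 45 mm, lid radius 29 mm from 45 to 59 mm; 45 to 110 g. Grip it by the lid. May be absent (None).
- jar_b_centre (a point): Centre (half-way up) of a clear resin jar with a yellow lid, 58 mm across and 59 mm high, z along its height; body radius 27.5 mm up to 45 mm, lid radius 29 mm from 45 to 59 mm; 45 to 110 g. Grip it by the lid. May be absent (None).
- jar_c_centre (a point): Centre (half-way up) of a clear resin jar with a yellow lid, 58 mm across and 59 mm high, z along its height; body radius 27.5 mm up to 45 mm, lid radius 29 mm from 45 to 59 mm; 45 to 110 g. Grip it by the lid. May be absent (None).
- coverslip_box: Bystander: a small carton 53 x 52 x 18 mm behind and right of the unit, origin at the centre of its underside.
- bench_timer: Bystander: a white bench timer 51 x 66 x 50 mm, left front, origin at the centre of its underside.
- jar_a: The same jar, by the centre of its underside.
- jar_b: The same jar, by the centre of its underside.
- jar_c: The same jar, by the centre of its underside.
Things that resemble listed ones, but are neither listed nor needed, are in the scene too. What is shaped like the jar_a but pink or red is not meant.

How it is judged (in metres and radians):
On the way, in this order (a step that is already met when the one before it is completed fails the run):
1. the wing screw is loosened and every jar stands in the bed, the bed still out in front (value of joint wing above 1.2 rad and x of jar_a_centre in the frame of bed_floor between -0.015 and 0.015 m and y of jar_a_centre in the frame of bed_floor between -0.08 and 0.08 m and z of jar_a_centre in the frame of bed_floor between 0.022 and 0.037 m and angle between each of jar_a_centre, jar_b_centre, jar_c_centre's own z axis and vertical below 0.12 rad and x of jar_b_centre in the frame of bed_floor between -0.015 and 0.015 m and y of jar_b_centre in the frame of bed_floor between -0.08 and 0.08 m and z of jar_b_centre in the frame of bed_floor between 0.022 and 0.037 m and x of jar_c_centre in the frame of bed_floor between -0.015 and 0.015 m and y of jar_c_centre in the frame of bed_floor between -0.08 and 0.08 m and z of jar_c_centre in the frame of bed_floor between 0.022 and 0.037 m and value of joint bed below 0.02 m), for 0.2 s.
2. the bed is cranked in to the mark with the jars on it (x of pointer in the frame of mark_line between -0.005 and 0.005 m and x of jar_a_centre in the frame of bed_floor between -0.015 and 0.015 m and y of jar_a_centre in the frame of bed_floor between -0.08 and 0.08 m and z of jar_a_centre in the frame of bed_floor between 0.022 and 0.037 m and angle between each of jar_a_centre, jar_b_centre, jar_c_centre's own z axis and vertical below 0.12 rad and x of jar_b_centre in the frame of bed_floor between -0.015 and 0.015 m and y of jar_b_centre in the frame of bed_floor between -0.08 and 0.08 m and z of jar_b_centre in the frame of bed_floor between 0.022 and 0.037 m and x of jar_c_centre in the frame of bed_floor between -0.015 and 0.015 m and y of jar_c_centre in the frame of bed_floor between -0.08 and 0.08 m and z of jar_c_centre in the frame of bed_floor between 0.022 and 0.037 m), for 0.2 s.
3. the wing screw is tight again, the bed at the mark (x of pointer in the frame of mark_line between -0.005 and 0.005 m and value of joint wing below 0.2 rad), for 0.2 s.
4. the start button is pressed (value of joint start above 0.004 m).
At the end, for the whole second after the job is handed in: The pointer line is within 5 mm of the mark's line along the slide, the wing screw is within 0.2 rad of tight (joint 0), every jar that is there stands upright (within 0.12 rad) and at rest in the bed, and the start button has been pressed and is up again (all of step 3 and x of jar_a_centre in the frame of bed_floor between -0.015 and 0.015 m and y of jar_a_centre in the frame of bed_floor between -0.08 and 0.08 m and z of jar_a_centre in the frame of bed_floor between 0.022 and 0.037 m and angle between each of jar_a_centre, jar_b_centre, jar_c_centre's own z axis and vertical below 0.12 rad and x of jar_b_centre in the frame of bed_floor between -0.015 and 0.015 m and y of jar_b_centre in the frame of bed_floor between -0.08 and 0.08 m and z of jar_b_centre in the frame of bed_floor between 0.022 and 0.037 m and x of jar_c_centre in the frame of bed_floor between -0.015 and 0.015 m and y of jar_c_centre in the frame of bed_floor between -0.08 and 0.08 m and z of jar_c_centre in the frame of bed_floor between 0.022 and 0.037 m and linear speed of each of jar_a, jar_b, jar_c below 0.02 m/s and value of joint start below 0.002 m); the robot touches nothing.
It fails at once if the bed is cranked (faster than 20 mm/s) while the wing screw is tight (value of joint wing below 0.3 rad and (velocity of joint bed above 0.02 m/s or velocity of joint bed below -0.02 m/s)).
It fails at once if the start button is pressed while the wing screw is loose (value of joint start above 0.003 m and value of joint wing above 0.3 rad).
It fails at once if a jar tips over (angle between any of jar_a_centre, jar_b_centre, jar_c_centre's own z axis and vertical above 0.7 rad).
It fails at once if the carton or the timer is shoved more than 30 mm (distance of any of coverslip_box, bench_timer from where it was at the start of the episode above 0.03 m).
Of jar_a, jar_b, jar_c only 2 to 3 are there at a start; the rules pass over those that are not, and their reading is None.
At some moment in a run one of jar_a, jar_b, jar_c may be knocked a few centimetres aside while the robot is not near it.
It also fails if it takes over 210 s, if anything falls off the work surface, if the arm or the gripper's body presses on something with over 40 N, if the wrist force passes 120 N, or if a joint passes its speed limit or range.

## Robot

A 7-joint arm with a two-finger parallel gripper is mounted at the origin on a cart in front of the work surface, level with it; the furniture and walls round the work are solid. World frame = base frame: x ahead of the robot, y to its left, z up, the work surface at z = 0. Lengths are in mm, angles in degrees, forces in N, time in s.
With the tool pointing down it reaches from about 425 to 825 mm from the base axis. Payload 3.6 kg.
Tool frame: the origin (TCP) lies on the centre line of the jaws, within the pads' length; the fingertips stand 8 mm ahead of it and the grasp point (between the pads) lies 11 mm behind it; z points along the fingers, y is the line along which they close (so a half turn about z gives the same grasp; the last joint's range is limited). The gripper opens to 85 mm and grips with 20 to 120 N. Pads are 22 mm wide; open, the fingers measure 114 mm over their backs; the gripper's body (76 mm by 85 mm) begins 54 mm behind the grasp point. The pads swing forward as they close: fully open they stand 13 mm farther back than shut.
Start: joints at [70.789, 35.231, -0.722, 81.555, 0.464, 63.22, -2.315], TCP at [197.557, -619.22, 216.997] pointing down, gripper open.
Joint ranges: [-178.69, 178.69], [-17.37, 117.87], [-77.05, 75.6], [15.02, 138.74], [-78.02, 258.01], [0.78, 113.62], [-162.83, 162.83]. Speed limits (degrees/s): [159.86, 159.86, 180, 180, 180, 180, 180].

## Interface

Orientations are given as [roll, pitch, yaw] about the fixed x, y, z axes, in that order (R = Rz(yaw) Ry(pitch) Rx(roll)).
In Python, from plant import env, viewer, finish_job, spot_in gives the robot as it stands.
- The arm moves only by the tool apply_moves, never from a script. Its argument "series" is a list of rows, each an object of numbers: "x", "y", "z": the shift along the tool's x, y, z in cm; "wx", "wy", "wz": the turn, a rotation vector about the tool's x, y, z in rad; "grip": the opening, from 0 (shut) to 1 (fully open). A call has 1 to 20 rows; each row is the pose to reach, as a shift and turn from the pose commanded when the call began, along the tool's axes at that moment; what a row does not reach only later rows make up. A row lasts 1/10 s, in which the tool goes at most 50 mm and 8.59 degrees, less where a joint would pass 70% of its speed; a pose out of reach is approached as far as the arm can. A call with a gripper value outside its range is refused whole. The fingers move at their own pace and stop on an object; the grip force is fixed at half the most. Time passes only in rows, so rows that repeat a pose let the fingers close. It gives the time, the measured TCP pose, the force, the opening and the grip force at its end, in the units of the state.
- env.state(): the state, without advancing time (a new reading comes with each control period).
- viewer.get_image(name): name is "side" or "top" or "wrist"; returns a dict with "frame" (480x640x3 uint8, blue, green, red), "fx", "fy", "cx", "cy" (pixels), "xyz" and "attitude" of the camera in the world. Camera axes: x right, y down, z forward; pixel columns grow to the right and rows downward; lengths in mm; the calibration is good to about 2 mm. A picture is of the moment at which its call begins. There is no depth.
- finish_job(): hands the job in; it is judged then, once.
Trained networks look in a picture, given as the dict that the camera call returned (one of the last four; its "shot" number tells which), for a name from the list of things; names that differ only in an ending like _2 or _b are one class to them, and where a whole thing is asked for, a point or a joint stands for the part that bears it (a point fixed in the world has none). Each returns a list of dicts, best first, with "score" (0 to 1); they miss things now and then, are a little off and sometimes report something else, mostly with a low value. They report only what shows in the picture. A call takes as long as a camera call. They do not tell look-alikes from the thing itself.
- spot_in(picture, target): "xyz" ([x, y, z] in mm, in the coordinates of the camera as it stood for that picture, good to about 4 mm: the middle of the surface that is visible of it).
The state is a dict: "time": time; "joints": joint angles; "qvel": joint speeds; "joint_torque": joint torques, N m; "eef_pos": TCP position; "eef_rot": TCP orientation; "wrist_force": force on the tool from outside, world axes, zero at the start; "wrist_torque": the same for the moment, N m; "width": opening from 0.0 (shut) to 1.0 (fully open); "finger_force": force on a finger pad.
Only numpy, scipy, OpenCV 4.12 (cv2) and the standard library are available. Lean on these libraries where they do the work, as an engineer would, in place of code of your own. Each camera call takes 0.05 s, during which the arm holds its last target. There are 200 camera calls.

## Working session

There is one attempt and no reset: what is moved stays moved. The work goes in short steps, Python scripts to look and compute and a tool call to move; the robot and the scene stay as the last step left them, time stands still between calls to the robot, and variables do not carry over. Pictures are saved under pics/ and viewed, at most 14 in all, crops included, and the job is handed in when it is done.

Besides the shell and the picture viewer there is one more tool, called after "Emit:" by a JSON object that holds its "api" and its "payload", one argument or row to a line. apply_moves: Moves the arm, as the interface text tells. Its arguments: {"type":"object","properties":{"series":{"type":"array"}},"required":["series"]}

```bash
ls; mkdir -p pics
cat > h.py <<'E'
import numpy as np, cv2
from scipy.spatial.transform import Rotation as R
from plant import env, viewer, finish_job, spot_in
def cam(p):
    a=np.array(p['attitude'],float)
    return a
def rot(p):
    a=np.array(p['attitude'],float)
    return a if a.shape==(3,3) else R.from_euler('xyz',a,degrees=True).as_matrix()
def world(p,c): return rot(p)@np.array(c)+np.array(p['xyz'])
def pix(p,w):
    c=rot(p).T@(np.array(w,float)-np.array(p['xyz'])); return p['fx']*c[0]/c[2]+p['cx'],p['fy']*c[1]/c[2]+p['cy']
def ray(p,u,v,z):
    d=rot(p)@np.array([(u-p['cx'])/p['fx'],(v-p['cy'])/p['fy'],1]); o=np.array(p['xyz'])
    return o+d*(z-o[2])/d[2]
def find(p,t,n=4):
    for d in spot_in(p,t)[:n]:
        w=world(p,d['xyz']); print(t,round(d['score'],2),w.round(0),np.round(pix(p,w)))
E
python3 - <<'E'
from h import *
print(env.state())
for n in ['top','side']:
    p=viewer.get_image(n); cv2.imwrite(f'pics/{n}0.png',p['frame'])
    print(n,{k:v for k,v in p.items() if k!='frame'})
    for t in ['unit','bed_floor','pointer','mark_line','wheel_rim_centre','wing_grip','start_top','jar_a','coverslip_box','bench_timer']: find(p,t)
E
```

```text
pics
{'time': 0.0, 'joints': array([70.7891437 , 35.28849238, -0.72428884, 81.64400228,  0.46477021,
       63.22079736, -2.31720049]), 'qvel': array([ 0.02465975,  0.07640804, -0.04646397,  0.03542712,  0.16028842,
        0.00501544,  0.02212034]), 'joint_torque': array([ 6.76558520e-04, -4.69205475e+01,  2.59320159e-01, -1.71028358e+01,
        1.00210507e-02,  9.72977083e-03, -1.90470082e-06]), 'eef_pos': array([ 197.30483747, -618.45731995,  215.83123861]), 'eef_rot': array([-1.79849602e+02,  2.04425572e-03,  1.76953735e+01]), 'wrist_force': array([ 0.41917184,  0.12335633, -0.54398159]), 'wrist_torque': array([0.01768057, 0.04549186, 0.02415536]), 'finger_force': 0.0, 'width': 0.9987249644410305}
top {'fx': 548.7869377118247, 'fy': 548.7869377118247, 'cx': 322.1710372061686, 'cy': 239.9450311593288, 'xyz': array([ 399.93339486,  -24.72918036, 1313.65483429]), 'attitude': array([-173.35142688,    0.99472529,  -90.5821097 ]), 'shot': 1}
unit 0.87 [669. 111.  44.] [273. 190.]
unit 0.16 [ 598. -359.   59.] [476. 216.]
bed_floor 0.77 [590. 103.  28.] [277. 224.]
pointer 0.78 [587. 1
[... 735 characters left out ...]
.269298  ,    6.60601442]), 'shot': 2}
unit 0.92 [681.  83.  69.] [377. 217.]
bed_floor 0.96 [581. 107.  30.] [339. 215.]
pointer 0.95 [586. 112.  27.] [341. 214.]
pointer 0.31 [ 599. -364.   62.] [326. 383.]
pointer 0.27 [613. -71.  79.] [345. 264.]
wheel_rim_centre 0.56 [614. -74.  81.] [346. 264.]
wing_grip 0.6 [585. 111.  30.] [340. 214.]
wing_grip 0.44 [580. 263.  59.] [345. 163.]
start_top 0.42 [717.  69. 153.] [395. 203.]
jar_a 0.75 [ 375. -182.   61.] [240. 298.]
jar_a 0.67 [ 354. -339.   60.] [217. 360.]
jar_a 0.65 [ 469. -394.   59.] [264. 390.]
jar_a 0.64 [ 492. -177.   60.] [289. 301.]
coverslip_box 0.91 [ 754. -161.   16.] [400. 315.]
bench_timer 0.9 [433. 347.  29.] [296. 143.]
```

View pics/top0.png

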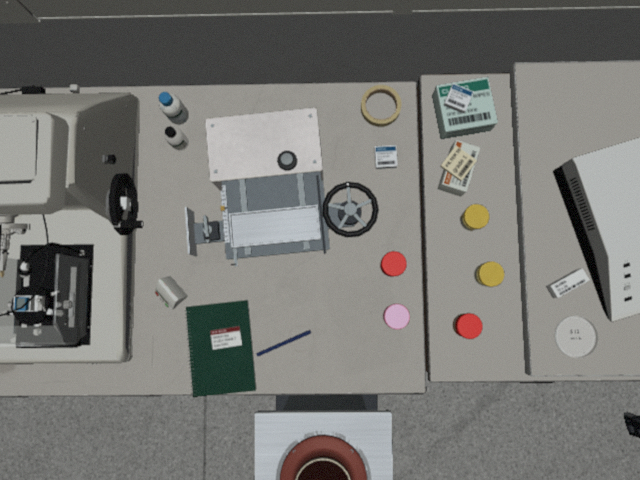

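View pics/side0.png

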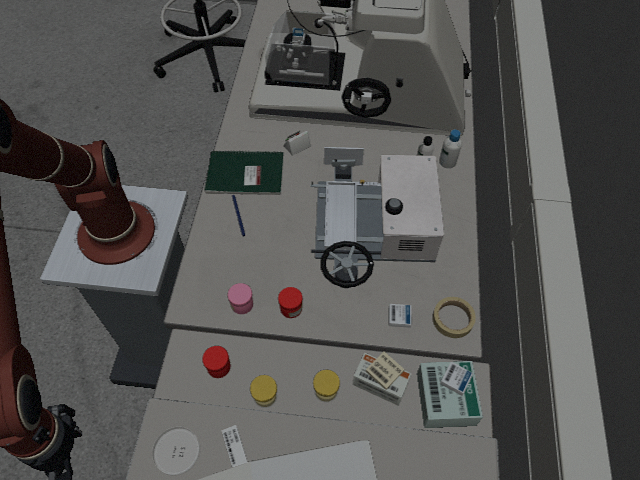

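The top view shows five lidded jars. Yellow ones at (476,216) and (490,273) match the description. Red ones at (394,263) and (468,325) and a pink one at (397,316) are look-alikes. The side view also shows two yellow lids, at (326,383) and (263,389). I'll confirm this in one crop and measure the lids and the unit.

```bash
cat >> h.py <<'E'
def blobs(p,lo,hi,z,amin=60):
    m=cv2.inRange(cv2.cvtColor(p['frame'],cv2.COLOR_BGR2HSV),lo,hi)
    n,l,s,c=cv2.connectedComponentsWithStats(m)
    for i in range(1,n):
        if s[i,4]>amin: print('blob',c[i].round(1),s[i],ray(p,*c[i],z).round(1))
E
python3 - <<'E'
from h import *
p=viewer.get_image('top'); blobs(p,(20,120,80),(35,255,255),59)
f=p['frame']
a=cv2.resize(f[190:350,370:530],(400,400),interpolation=3); b=cv2.resize(f[90:290,170:410],(480,400),interpolation=3)
cv2.imwrite('pics/c1.png',np.hstack([a,b[:,:400]]))
p=viewer.get_image('side'); blobs(p,(20,120,80),(35,255,255),55)
E
```

```text
blob [475.8 216.3] [464 205  25  24 483] [ 596.8 -358.8   59. ]
blob [490.5 273.7] [478 262  26  24 500] [ 464.5 -386.3   59. ]
blob [326.  382.3] [313 370  26  26 526] [ 598.6 -359.8   55. ]
blob [263.  387.8] [250 375  27  27 543] [ 465.3 -387.9   55. ]
```

View pics/c1.png

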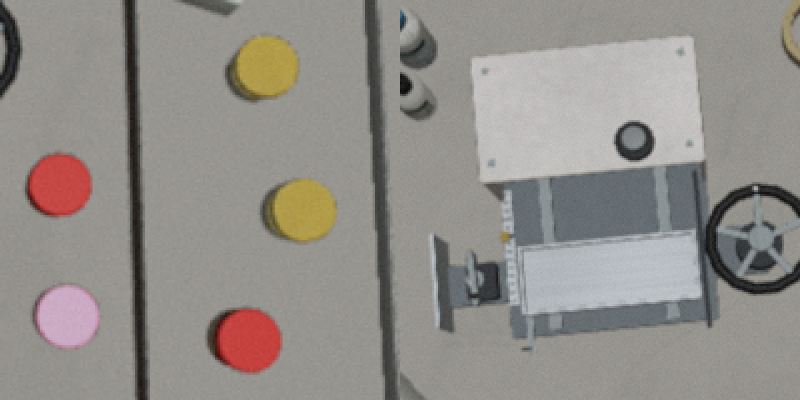

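The crop confirms two yellow-lidded jars, at crop (265,67) and (303,210). The others are red or pink. The wing blade lies along the slide at crop (475,277) and the brass mark shows at (506,237). Next I fit the unit pose.

```bash
cat >> h.py <<'E'
def fit(U,W):
    U,W=np.array(U,float)[:,:2],np.array(W,float)[:,:2]
    u,w=U-U.mean(0),W-W.mean(0)
    th=np.arctan2((u[:,0]*w[:,1]-u[:,1]*w[:,0]).sum(),(u*w).sum())
    M=np.array([[np.cos(th),-np.sin(th)],[np.sin(th),np.cos(th)]]); t=W.mean(0)-M@U.mean(0)
    print('yaw',np.degrees(th).round(2),'t',t.round(1),'res',(W-U@M.T-t).round(1).tolist()); return th,t
def mv(*targets):
    """targets (x,y,z,yaw deg) -> shift cm in tool axes now, wz rad"""
    s=env.state(); P=s['eef_pos']; Rm=R.from_euler('xyz',s['eef_rot'],degrees=True)
    print('at',P.round(1),s['eef_rot'].round(2),'w',round(s['width'],3),'j7',s['joints'][6].round(1))
    for x,y,z,yaw in targets:
        d=Rm.inv().apply(np.array([x,y,z])-P)/10
        r=(Rm.inv()*R.from_euler('xyz',[180,0,yaw],degrees=True)).as_rotvec()
        print((x,y,z,yaw),'shift',d.round(2),'rot',r.round(3))
E
python3 - <<'E'
from h import *
p=viewer.get_image('top')
c=lambda a,b,z: ray(p,(a-400)/2+170,b/2+90,z)
U=[(57,126),(57,-126),(200,-126),(200,126),(-30,-180),(-40,155)]
W=[c(484,182,129),c(703,163,129),c(693,40,129),c(472,60,129),c(760,236,76),c(475,277,69)]
fit(U,W)
print(np.round(W,1)); print('start',c(634,140,147))
mv((465,-387,150,95),(465,-387,36,95))
E
```

```text
yaw 5.06 t [625.5 110.4] res [[1.2, -4.4], [-3.1, 4.5], [-4.9, 1.6], [-1.8, -1.7], [5.7, 2.6], [3.0, -2.6]]
[[672.3 236.5 129. ]
 [690.2  -5.6 129. ]
 [830.9   4.1 129. ]
 [811.8 251.8 129. ]
 [617.1 -69.   76. ]
 [574.9 258.6  69. ]]
start [712.53149155  69.0427889  147.        ]
at [ 197.6 -619.2  217. ] [-180.     -0.     17.69] w 0.999 j7 -2.3
(465, -387, 150, 95) shift [ 32.54 -13.99   6.7 ] rot [-0.    -0.    -1.349]
(465, -387, 36, 95) shift [ 32.54 -13.99  18.1 ] rot [-0.    -0.    -1.349]
```

Emit:
{"api": "apply_moves", "payload": {
  "series": [
    {"x": 32.5, "y": -14, "z": 4.7, "wz": -1.35, "grip": 1},
    {"x": 32.5, "y": -14, "z": 4.7, "wz": -1.35, "grip": 1},
    {"x": 32.5, "y": -14, "z": 4.7, "wz": -1.35, "grip": 1},
    {"x": 32.5, "y": -14, "z": 4.7, "wz": -1.35, "grip": 1},
    {"x": 32.5, "y": -14, "z": 4.7, "wz": -1.35, "grip": 1},
    {"x": 32.5, "y": -14, "z": 4.7, "wz": -1.35, "grip": 1},
    {"x": 32.5, "y": -14, "z": 4.7, "wz": -1.35, "grip": 1},
    {"x": 32.5, "y": -14, "z": 4.7, "wz": -1.35, "grip": 1},
    {"x": 32.5, "y": -14, "z": 4.7, "wz": -1.35, "grip": 1},
    {"x": 32.5, "y": -14, "z": 4.7, "wz": -1.35, "grip": 1},
    {"x": 32.5, "y": -14, "z": 4.7, "wz": -1.35, "grip": 1},
    {"x": 32.5, "y": -14, "z": 4.7, "wz": -1.35, "grip": 1},
    {"x": 32.5, "y": -14, "z": 4.7, "wz": -1.35, "grip": 1}
  ]
}}

```text
schema error: expected keys x, y, z, wx, wy, wz, grip
```

Run:
```python
from h import *
p=viewer.get_image('wrist'); cv2.imwrite('pics/w1.png',p['frame']); print(p['xyz'],p['attitude'],p['fx'])
blobs(p,(20,120,80),(35,255,255),59); find(p,'jar_a')
mv((465,-387,60,95))
```

```text
[ 276.84657894 -594.2207847   373.58025392] [ 1.61004027e+02  3.47016304e-02 -7.23415226e+01] 415.3160987222058
at [ 197.5 -619.2  217. ] [-180.      0.     17.69] w 0.998 j7 -2.3
(465, -387, 60, 95) shift [ 32.54 -14.    15.7 ] rot [-0.    -0.    -1.349]
```

View pics/w1.png

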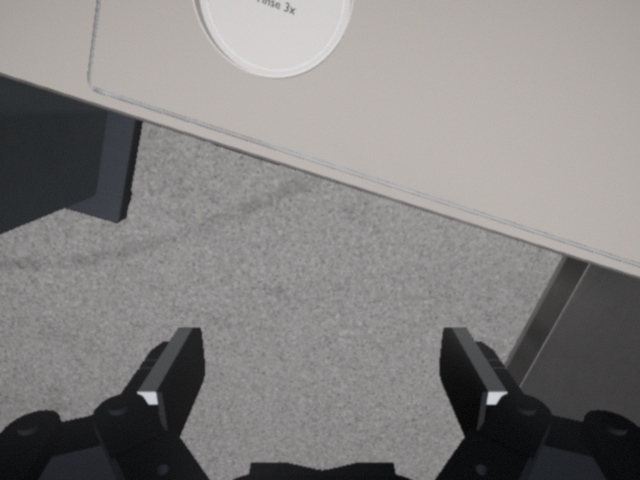

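The view shows the open jaws and only table and floor, because the move was refused for missing keys. I'll resend it with all keys.

Emit:
{"api": "apply_moves", "payload": {
  "series": [
    {"x": 32.5, "y": -14, "z": 4.7, "wx": 0, "wy": 0, "wz": -1.35, "grip": 1},
    {"x": 32.5, "y": -14, "z": 4.7, "wx": 0, "wy": 0, "wz": -1.35, "grip": 1},
    {"x": 32.5, "y": -14, "z": 4.7, "wx": 0, "wy": 0, "wz": -1.35, "grip": 1},
    {"x": 32.5, "y": -14, "z": 4.7, "wx": 0, "wy": 0, "wz": -1.35, "grip": 1},
    {"x": 32.5, "y": -14, "z": 4.7, "wx": 0, "wy": 0, "wz": -1.35, "grip": 1},
    {"x": 32.5, "y": -14, "z": 4.7, "wx": 0, "wy": 0, "wz": -1.35, "grip": 1},
    {"x": 32.5, "y": -14, "z": 4.7, "wx": 0, "wy": 0, "wz": -1.35, "grip": 1},
    {"x": 32.5, "y": -14, "z": 4.7, "wx": 0, "wy": 0, "wz": -1.35, "grip": 1},
    {"x": 32.5, "y": -14, "z": 4.7, "wx": 0, "wy": 0, "wz": -1.35, "grip": 1},
    {"x": 32.5, "y": -14, "z": 4.7, "wx": 0, "wy": 0, "wz": -1.35, "grip": 1},
    {"x": 32.5, "y": -14, "z": 4.7, "wx": 0, "wy": 0, "wz": -1.35, "grip": 1},
    {"x": 32.5, "y": -14, "z": 4.7, "wx": 0, "wy": 0, "wz": -1.35, "grip": 1},
    {"x": 32.5, "y": -14, "z": 4.7, "wx": 0, "wy": 0, "wz": -1.35, "grip": 1}
  ]
}}

```text
time: 2.65
eef_pos: [464.3, -387.5, 170.2]
eef_rot: [-180.0, 0.0, 94.9]
wrist_force: [-0.1, 0.1, 0.3]
width: 1.0
finger_force: 0.0
```

Run:
```python
from h import *
p=viewer.get_image('wrist'); cv2.imwrite('pics/w2.png',p['frame'])
blobs(p,(20,120,80),(35,255,255),59); find(p,'jar_a')
mv((465,-387,60,95),(465,-387,36,95))
```

```text
blob [519.5 206.9] [ 469  166   99   85 6384] [ 592.  -358.5   59. ]
blob [322.3 231.3] [ 281  189   84   84 5483] [ 463.7 -386.4   59. ]
jar_a 0.96 [ 352. -334.   52.] [156. 136.]
jar_a 0.66 [ 466. -387.   58.] [325. 233.]
jar_a 0.64 [ 587. -357.   59.] [512. 204.]
at [ 464.5 -387.3  170.1] [1.800e+02 2.000e-02 9.497e+01] w 1.0 j7 29.0
(465, -387, 60, 95) shift [ 0.03  0.06 11.01] rot [ 0.  0. -0.]
(465, -387, 36, 95) shift [ 0.03  0.06 13.41] rot [ 0.  0. -0.]
```

Emit:
{"api": "apply_moves", "payload": {
  "series": [
    {"x": 0, "y": 0, "z": 4, "wx": 0, "wy": 0, "wz": 0, "grip": 1},
    {"x": 0, "y": 0, "z": 8, "wx": 0, "wy": 0, "wz": 0, "grip": 1},
    {"x": 0, "y": 0, "z": 11, "wx": 0, "wy": 0, "wz": 0, "grip": 1},
    {"x": 0, "y": 0, "z": 12.5, "wx": 0, "wy": 0, "wz": 0, "grip": 1},
    {"x": 0, "y": 0, "z": 13.4, "wx": 0, "wy": 0, "wz": 0, "grip": 1},
    {"x": 0, "y": 0, "z": 13.4, "wx": 0, "wy": 0, "wz": 0, "grip": 1},
    {"x": 0, "y": 0, "z": 13.4, "wx": 0, "wy": 0, "wz": 0, "grip": 0.5},
    {"x": 0, "y": 0, "z": 13.4, "wx": 0, "wy": 0, "wz": 0, "grip": 0.5},
    {"x": 0, "y": 0, "z": 13.4, "wx": 0, "wy": 0, "wz": 0, "grip": 0.4},
    {"x": 0, "y": 0, "z": 13.4, "wx": 0, "wy": 0, "wz": 0, "grip": 0.4},
    {"x": 0, "y": 0, "z": 13.4, "wx": 0, "wy": 0, "wz": 0, "grip": 0.3},
    {"x": 0, "y": 0, "z": 13.4, "wx": 0, "wy": 0, "wz": 0, "grip": 0.3},
    {"x": 0, "y": 0, "z": 12.5, "wx": 0, "wy": 0, "wz": 0, "grip": 0.3},
    {"x": 0, "y": 0, "z": 10, "wx": 0, "wy": 0, "wz": 0, "grip": 0.3},
    {"x": 0, "y": 0, "z": 6, "wx": 0, "wy": 0, "wz": 0, "grip": 0.3},
    {"x": 0, "y": 0, "z": 2, "wx": 0, "wy": 0, "wz": 0, "grip": 0.3},
    {"x": 0, "y": 0, "z": -2, "wx": 0, "wy": 0, "wz": 0, "grip": 0.3},
    {"x": 0, "y": 0, "z": -2, "wx": 0, "wy": 0, "wz": 0, "grip": 0.3}
  ]
}}

```text
time: 4.55
eef_pos: [468.7, -389.1, 197.8]
eef_rot: [179.3, 0.6, 95.0]
wrist_force: [0.2, 0.0, -0.1]
width: 0.297
finger_force: 0.0
```

Run:
```python
from h import *
p=viewer.get_image('wrist'); cv2.imwrite('pics/w3.png',p['frame'])
find(p,'jar_a')
th=np.radians(5.06);M=np.array([[np.cos(th),-np.sin(th)],[np.sin(th),np.cos(th)]]);t=np.array([625.5,110.4])
for u in [(-45,0),(-45,66)]: print(u,M@u+t)
q=M@(-45,60)+t
mv((*q,190,95),(*q,62,95)); print(env.state()['finger_force'])
```

```text
jar_a 0.81 [ 586. -359.   60.] [486. 193.]
jar_a 0.7 [ 467. -390.   61.] [319. 222.]
jar_a 0.63 [ 353. -334.   54.] [162. 129.]
(-45, 0) [580.67537028 106.43104917]
(-45, 66) [574.85424239 172.17383942]
at [ 465.2 -387.5  192.1] [1.7985e+02 1.7000e-01 9.5030e+01] w 0.302 j7 29.5
(np.float64(575.3834358378425), np.float64(166.19722212243497), 190, 95) shift [54.19 15.84  0.09] rot [0.003 0.003 0.001]
(np.float64(575.3834358378425), np.float64(166.19722212243497), 62, 95) shift [54.23 15.8  12.89] rot [0.003 0.003 0.001]
0.0
```

View pics/w3.png

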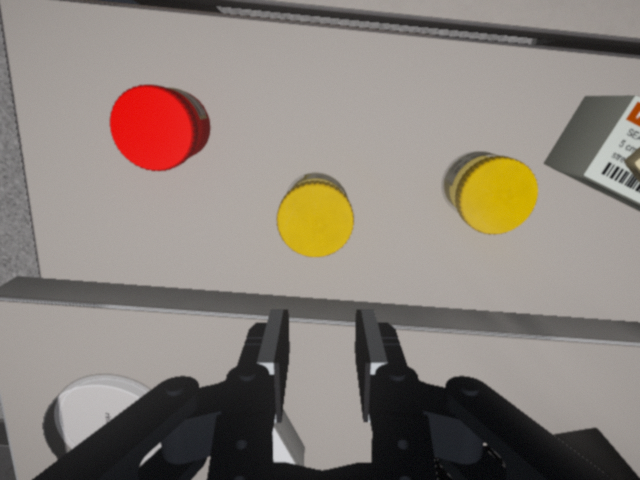

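The first grasp missed. The jar still stands upright at (316,218) and the jaws are empty. I'll re-measure it and check the opening while closing.

Run:
```python
from h import *
p=viewer.get_image('wrist')
blobs(p,(20,120,80),(35,255,255),59)
p=viewer.get_image('top');blobs(p,(20,120,80),(35,255,255),59)
mv((464,-387,100,95),(464,-387,31,95))
```

```text
blob [504.4 199.7] [ 459  162   89   79 5432] [ 592.6 -358.8   59. ]
blob [321.6 223.8] [ 283  184   78   79 4771] [ 464.6 -387.7   59. ]
blob [475.8 216.4] [463 205  26  24 482] [ 596.7 -358.7   59. ]
blob [490.6 273.4] [478 262  26  24 497] [ 465.2 -386.7   59. ]
at [ 463.8 -386.7  189.4] [-1.7992e+02 -5.0000e-02  9.5040e+01] w 0.298 j7 29.5
(464, -387, 100, 95) shift [-0.03  0.03  8.94] rot [-0.001 -0.001  0.001]
(464, -387, 31, 95) shift [-0.04  0.04 15.84] rot [-0.001 -0.001  0.001]
```

Emit:
{"api": "apply_moves", "payload": {
  "series": [
    {"x": 0, "y": 0, "z": 3, "wx": 0, "wy": 0, "wz": 0, "grip": 1},
    {"x": 0, "y": 0, "z": 5, "wx": 0, "wy": 0, "wz": 0, "grip": 1},
    {"x": 0, "y": 0, "z": 8, "wx": 0, "wy": 0, "wz": 0, "grip": 1},
    {"x": 0, "y": 0, "z": 9, "wx": 0, "wy": 0, "wz": 0, "grip": 1},
    {"x": 0, "y": 0, "z": 9, "wx": 0, "wy": 0, "wz": 0, "grip": 1},
    {"x": 0, "y": 0, "z": 12, "wx": 0, "wy": 0, "wz": 0, "grip": 1},
    {"x": 0, "y": 0, "z": 14.5, "wx": 0, "wy": 0, "wz": 0, "grip": 1},
    {"x": 0, "y": 0, "z": 15.8, "wx": 0, "wy": 0, "wz": 0, "grip": 1},
    {"x": 0, "y": 0, "z": 15.8, "wx": 0, "wy": 0, "wz": 0, "grip": 1},
    {"x": 0, "y": 0, "z": 15.8, "wx": 0, "wy": 0, "wz": 0, "grip": 1},
    {"x": 0, "y": 0, "z": 15.8, "wx": 0, "wy": 0, "wz": 0, "grip": 0.3},
    {"x": 0, "y": 0, "z": 15.8, "wx": 0, "wy": 0, "wz": 0, "grip": 0.3},
    {"x": 0, "y": 0, "z": 15.8, "wx": 0, "wy": 0, "wz": 0, "grip": 0.3},
    {"x": 0, "y": 0, "z": 15.8, "wx": 0, "wy": 0, "wz": 0, "grip": 0.3},
    {"x": 0, "y": 0, "z": 15.8, "wx": 0, "wy": 0, "wz": 0, "grip": 0.3},
    {"x": 0, "y": 0, "z": 15.8, "wx": 0, "wy": 0, "wz": 0, "grip": 0.3},
    {"x": 0, "y": 0, "z": 15.8, "wx": 0, "wy": 0, "wz": 0, "grip": 0.3},
    {"x": 0, "y": 0, "z": 15.8, "wx": 0, "wy": 0, "wz": 0, "grip": 0.3}
  ]
}}

```text
time: 6.55
eef_pos: [465.6, -387.8, 34.1]
eef_rot: [179.9, 0.1, 95.0]
wrist_force: [-1.0, 1.1, 5.6]
width: 0.641
finger_force: 61.9
```

Emit:
{"api": "apply_moves", "payload": {
  "series": [
    {"x": 0, "y": 0, "z": -0.5, "wx": 0, "wy": 0, "wz": 0, "grip": 0.3},
    {"x": 0, "y": 0, "z": -1, "wx": 0, "wy": 0, "wz": 0, "grip": 0.3},
    {"x": 0, "y": 0, "z": -2, "wx": 0, "wy": 0, "wz": 0, "grip": 0.3},
    {"x": 0, "y": 0, "z": -4, "wx": 0, "wy": 0, "wz": 0, "grip": 0.3},
    {"x": 0, "y": 0, "z": -7, "wx": 0, "wy": 0, "wz": 0, "grip": 0.3},
    {"x": 0, "y": 0, "z": -10, "wx": 0, "wy": 0, "wz": 0, "grip": 0.3},
    {"x": 0, "y": 0, "z": -13, "wx": 0, "wy": 0, "wz": 0, "grip": 0.3},
    {"x": 0, "y": 0, "z": -16, "wx": 0, "wy": 0, "wz": 0, "grip": 0.3},
    {"x": 0, "y": 0, "z": -16, "wx": 0, "wy": 0, "wz": 0, "grip": 0.3},
    {"x": 0, "y": 0, "z": -16, "wx": 0, "wy": 0, "wz": 0, "grip": 0.3}
  ]
}}

```text
time: 7.55
eef_pos: [464.7, -387.1, 193.1]
eef_rot: [179.9, 0.1, 95.0]
wrist_force: [0.1, 0.2, -0.9]
width: 0.64
finger_force: 63.3
```

Run:
```python
from h import *
p=viewer.get_image('wrist'); cv2.imwrite('pics/w4.png',p['frame'])
blobs(p,(20,120,80),(35,255,255),59); s=env.state(); print(s['wrist_force'],s['finger_force'],s['width'])
mv((575.4,166.2,190,95))
```

```text
blob [504.8 200.3] [ 459  162   90   80 5413] [ 592.7 -358.7   59. ]
blob [321.4 333.1] [  247   255   150   153 18078] [ 471.7 -477.8   59. ]
[-0.47323654  0.3395396  -1.03810549] 63.25343728065491 0.6398410996667357
at [ 464.  -386.8  191.8] [-1.7994e+02 -3.0000e-02  9.5040e+01] w 0.64 j7 29.5
(575.4, 166.2, 190, 95) shift [54.1  15.96  0.19] rot [-0.001 -0.001  0.001]
```

View pics/w4.png

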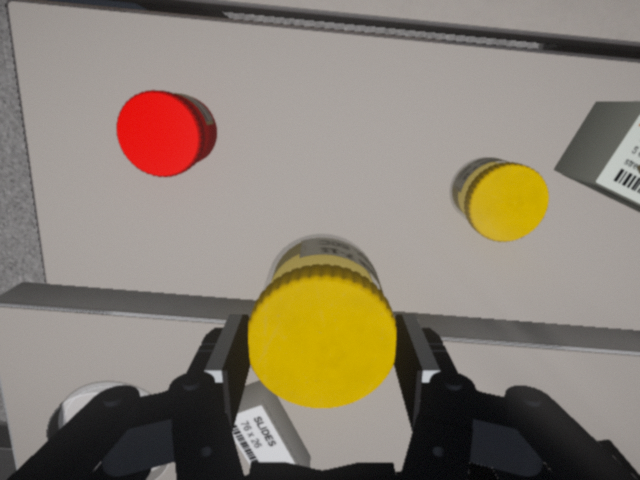

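The jar is held by its lid at (322,335), upright. Now I carry it above the bed.

Emit:
{"api": "apply_moves", "payload": {
  "series": [
    {"x": 4, "y": 1.2, "z": 0, "wx": 0, "wy": 0, "wz": 0, "grip": 0.3},
    {"x": 8, "y": 2.4, "z": 0, "wx": 0, "wy": 0, "wz": 0, "grip": 0.3},
    {"x": 12, "y": 3.5, "z": 0, "wx": 0, "wy": 0, "wz": 0, "grip": 0.3},
    {"x": 16, "y": 4.7, "z": 0, "wx": 0, "wy": 0, "wz": 0, "grip": 0.3},
    {"x": 20, "y": 5.9, "z": 0, "wx": 0, "wy": 0, "wz": 0, "grip": 0.3},
    {"x": 24, "y": 7.1, "z": 0, "wx": 0, "wy": 0, "wz": 0, "grip": 0.3},
    {"x": 28, "y": 8.3, "z": 0, "wx": 0, "wy": 0, "wz": 0, "grip": 0.3},
    {"x": 32, "y": 9.4, "z": 0, "wx": 0, "wy": 0, "wz": 0, "grip": 0.3},
    {"x": 36, "y": 10.6, "z": 0, "wx": 0, "wy": 0, "wz": 0, "grip": 0.3},
    {"x": 40, "y": 11.8, "z": 0, "wx": 0, "wy": 0, "wz": 0, "grip": 0.3},
    {"x": 44, "y": 13, "z": 0, "wx": 0, "wy": 0, "wz": 0, "grip": 0.3},
    {"x": 48, "y": 14.2, "z": 0, "wx": 0, "wy": 0, "wz": 0, "grip": 0.3},
    {"x": 52, "y": 15.3, "z": 0, "wx": 0, "wy": 0, "wz": 0, "grip": 0.3},
    {"x": 54.1, "y": 16, "z": 0, "wx": 0, "wy": 0, "wz": 0, "grip": 0.3},
    {"x": 54.1, "y": 16, "z": 0, "wx": 0, "wy": 0, "wz": 0, "grip": 0.3},
    {"x": 54.1, "y": 16, "z": 0, "wx": 0, "wy": 0, "wz": 0, "grip": 0.3},
    {"x": 54.1, "y": 16, "z": 0, "wx": 0, "wy": 0, "wz": 0, "grip": 0.3}
  ]
}}

```text
time: 9.3
eef_pos: [576.1, 163.6, 191.0]
eef_rot: [-179.9, 0.1, 94.9]
wrist_force: [-0.2, -0.1, -0.4]
width: 0.646
finger_force: 63.3
```

Run:
```python
from h import *
p=viewer.get_image('wrist'); cv2.imwrite('pics/w5.png',p['frame']); print(p['xyz'],p['attitude'])
np.save('w5.npy',{k:v for k,v in p.items() if k!='frame'},allow_pickle=True)
for t in ['bed_floor','pointer','mark_line','wing_grip','start_top']: find(p,t,2)
mv((575.4,166.2,190,95))
```

```text
[568.57883337 247.05900194 347.40366165] [1.60924568e+02 1.49661994e-01 4.87409120e+00]
bed_floor 0.71 [573. 179.  29.] [321. 194.]
pointer 0.74 [578. 179.  22.] [328. 192.]
mark_line 0.79 [628. 234.  17.] [399. 127.]
wing_grip 0.97 [572. 262.  67.] [330.  77.]
at [576.5 165.  192.1] [1.800e+02 1.000e-02 9.497e+01] w 0.641 j7 -27.0
(575.4, 166.2, 190, 95) shift [ 0.13 -0.1   0.21] rot [ 0.     0.    -0.001]
```

View pics/w5.png

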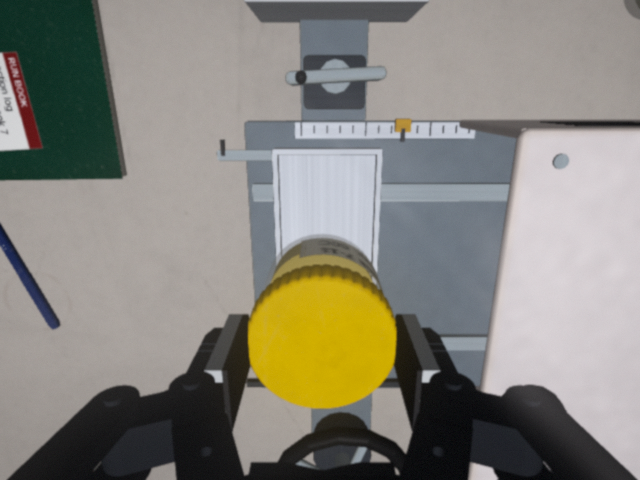

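The view shows the bed's left end, with lip corners at (273,150) and (382,150). The wing blade is centred at (335,76), the brass mark at (403,125), and the pointer tongue's black line at (222,147). The jar hangs in the jaws.

Run:
```python
from h import *
p=np.load('w5.npy',allow_pickle=True).item()
U=[(-86,106),(-4,106),(-110,125),(-40,155)]
W=[ray(p,273,150,35),ray(p,382,150,35),ray(p,246,121,12),ray(p,335.5,75.5,67)]
th,t=fit(U,W)
M=np.array([[np.cos(th),-np.sin(th)],[np.sin(th),np.cos(th)]])
toU=lambda w:(M.T@(w[:2]-t)).round(1)
print('pointer',toU(ray(p,222.5,147,30)),'mark',toU(ray(p,402.5,136,14)),toU(ray(p,402.5,136,20)))
a,b=ray(p,295,77,69),ray(p,385,72.5,69); print('blade',toU(a),toU(b),np.degrees(np.arctan2(*(b-a)[[1,0]])))
for u in [(-45,60),(-45,-10),(-40,155),(-30,-180)]: print(u,(M@u+t).round(1))
q=M@(-45,60)+t; mv((*q,80,95),(*q,59.5,95))
```

```text
yaw 4.82 t [628.9 111.9] res [[0.5, -0.2], [-1.1, -0.2], [1.6, 0.4], [-0.9, -0.0]]
pointer [-123.9  107.4] mark [ 13.2 114.3] [ 12.1 114.8]
blade [-66.2 154.1] [-10.3 156.7] 7.520962982720565
(-45, 60) [579.  167.9]
(-45, -10) [584.9  98.1]
(-40, 155) [576. 263.]
(-30, -180) [614.1 -70. ]
at [576.5 165.  192.1] [1.800e+02 1.000e-02 9.497e+01] w 0.641 j7 -27.0
(np.float64(579.0328347580536), np.float64(167.86825148942978), 80, 95) shift [ 0.26  0.28 11.21] rot [ 0.     0.    -0.001]
(np.float64(579.0328347580536), np.float64(167.86825148942978), 59.5, 95) shift [ 0.26  0.27 13.26] rot [ 0.     0.    -0.001]
```

Emit:
{"api": "apply_moves", "payload": {
  "series": [
    {"x": 0.3, "y": 0.3, "z": 3, "wx": 0, "wy": 0, "wz": 0, "grip": 0.3},
    {"x": 0.3, "y": 0.3, "z": 6, "wx": 0, "wy": 0, "wz": 0, "grip": 0.3},
    {"x": 0.3, "y": 0.3, "z": 9, "wx": 0, "wy": 0, "wz": 0, "grip": 0.3},
    {"x": 0.3, "y": 0.3, "z": 11, "wx": 0, "wy": 0, "wz": 0, "grip": 0.3},
    {"x": 0.3, "y": 0.3, "z": 12, "wx": 0, "wy": 0, "wz": 0, "grip": 0.3},
    {"x": 0.3, "y": 0.3, "z": 12.7, "wx": 0, "wy": 0, "wz": 0, "grip": 0.3},
    {"x": 0.3, "y": 0.3, "z": 13, "wx": 0, "wy": 0, "wz": 0, "grip": 0.3},
    {"x": 0.3, "y": 0.3, "z": 13, "wx": 0, "wy": 0, "wz": 0, "grip": 0.3},
    {"x": 0.3, "y": 0.3, "z": 13, "wx": 0, "wy": 0, "wz": 0, "grip": 0.3}
  ]
}}

```text
time: 10.5
eef_pos: [579.9, 169.5, 63.1]
eef_rot: [179.9, -0.0, 95.0]
wrist_force: [-0.1, -0.4, -0.3]
width: 0.639
finger_force: 63.3
```

Nothing touches yet at z 63, so I go a little lower in small steps.

Emit:
{"api": "apply_moves", "payload": {
  "series": [
    {"x": 0, "y": 0, "z": 0.2, "wx": 0, "wy": 0, "wz": 0, "grip": 0.3},
    {"x": 0, "y": 0, "z": 0.3, "wx": 0, "wy": 0, "wz": 0, "grip": 0.3},
    {"x": 0, "y": 0, "z": 0.3, "wx": 0, "wy": 0, "wz": 0, "grip": 0.3},
    {"x": 0, "y": 0, "z": 0.3, "wx": 0, "wy": 0, "wz": 0, "grip": 0.3}
  ]
}}

```text
time: 10.9
eef_pos: [579.9, 169.6, 60.7]
eef_rot: [179.9, -0.0, 95.0]
wrist_force: [-1.1, -0.0, 5.0]
width: 0.641
finger_force: 64.0
```

Contact of 5 N at z 60.7. I release and rise.

Emit:
{"api": "apply_moves", "payload": {
  "series": [
    {"x": 0, "y": 0, "z": 0, "wx": 0, "wy": 0, "wz": 0, "grip": 0.75},
    {"x": 0, "y": 0, "z": 0, "wx": 0, "wy": 0, "wz": 0, "grip": 0.9},
    {"x": 0, "y": 0, "z": 0, "wx": 0, "wy": 0, "wz": 0, "grip": 1},
    {"x": 0, "y": 0, "z": 0, "wx": 0, "wy": 0, "wz": 0, "grip": 1},
    {"x": 0, "y": 0, "z": 0, "wx": 0, "wy": 0, "wz": 0, "grip": 1},
    {"x": 0, "y": 0, "z": -1, "wx": 0, "wy": 0, "wz": 0, "grip": 1},
    {"x": 0, "y": 0, "z": -3, "wx": 0, "wy": 0, "wz": 0, "grip": 1},
    {"x": 0, "y": 0, "z": -6, "wx": 0, "wy": 0, "wz": 0, "grip": 1},
    {"x": 0, "y": 0, "z": -10, "wx": 0, "wy": 0, "wz": 0, "grip": 1},
    {"x": 0, "y": 0, "z": -14, "wx": 0, "wy": 0, "wz": 0, "grip": 1},
    {"x": 0, "y": 0, "z": -14, "wx": 0, "wy": 0, "wz": 0, "grip": 1},
    {"x": 0, "y": 0, "z": -14, "wx": 0, "wy": 0, "wz": 0, "grip": 1}
  ]
}}

```text
time: 12.1
eef_pos: [579.6, 169.4, 200.8]
eef_rot: [179.8, -0.0, 95.0]
wrist_force: [0.2, 0.6, 0.1]
width: 1.0
finger_force: 0.0
```

Run:
```python
from h import *
p=viewer.get_image('wrist'); cv2.imwrite('pics/w6.png',p['frame'])
blobs(p,(20,120,80),(35,255,255),84)
p=viewer.get_image('top');blobs(p,(20,120,80),(35,255,255),59)
mv((597,-359,190,95),(597,-359,31,95))
```

```text
blob [394.  131.6] [387 127  15  11 136] [619.2 239.   84. ]
blob [321.3 230.5] [ 281  189   82   83 5232] [578.8 169.5  84. ]
blob [475.7 216.4] [463 205  26  24 482] [ 596.7 -358.6   59. ]
blob [253.9 221.4] [247 214  13  18 100] [591.7 153.2  59. ]
at [578.3 168.6 198.2] [-1.7988e+02  5.0000e-02  9.5040e+01] w 0.998 j7 -27.0
(597, -359, 190, 95) shift [-52.72  -2.78   0.87] rot [-0.002  0.001  0.001]
(597, -359, 31, 95) shift [-52.71  -2.75  16.77] rot [-0.002  0.001  0.001]
```

Emit:
{"api": "apply_moves", "payload": {
  "series": [
    {"x": -10, "y": -0.5, "z": 0, "wx": 0, "wy": 0, "wz": 0, "grip": 1},
    {"x": -20, "y": -1, "z": 0, "wx": 0, "wy": 0, "wz": 0, "grip": 1},
    {"x": -30, "y": -1.6, "z": 0, "wx": 0, "wy": 0, "wz": 0, "grip": 1},
    {"x": -40, "y": -2.1, "z": 0, "wx": 0, "wy": 0, "wz": 0, "grip": 1},
    {"x": -50, "y": -2.6, "z": 0, "wx": 0, "wy": 0, "wz": 0, "grip": 1},
    {"x": -52.7, "y": -2.8, "z": 0, "wx": 0, "wy": 0, "wz": 0, "grip": 1},
    {"x": -52.7, "y": -2.8, "z": 0, "wx": 0, "wy": 0, "wz": 0, "grip": 1},
    {"x": -52.7, "y": -2.8, "z": 0, "wx": 0, "wy": 0, "wz": 0, "grip": 1},
    {"x": -52.7, "y": -2.8, "z": 0, "wx": 0, "wy": 0, "wz": 0, "grip": 1},
    {"x": -52.7, "y": -2.8, "z": 0, "wx": 0, "wy": 0, "wz": 0, "grip": 1},
    {"x": -52.7, "y": -2.8, "z": 0, "wx": 0, "wy": 0, "wz": 0, "grip": 1},
    {"x": -52.7, "y": -2.8, "z": 0, "wx": 0, "wy": 0, "wz": 0, "grip": 1},
    {"x": -52.7, "y": -2.8, "z": 0, "wx": 0, "wy": 0, "wz": 0, "grip": 1},
    {"x": -52.7, "y": -2.8, "z": 0, "wx": 0, "wy": 0, "wz": 0, "grip": 1},
    {"x": -52.7, "y": -2.8, "z": 0, "wx": 0, "wy": 0, "wz": 0, "grip": 1},
    {"x": -52.7, "y": -2.8, "z": 0, "wx": 0, "wy": 0, "wz": 0, "grip": 1},
    {"x": -52.7, "y": -2.8, "z": 0, "wx": 0, "wy": 0, "wz": 0, "grip": 1}
  ]
}}

```text
time: 13.9
eef_pos: [597.9, -357.3, 199.3]
eef_rot: [180.0, -0.0, 95.1]
wrist_force: [-0.2, -0.1, 0.2]
width: 0.998
finger_force: 0.0
```

Run:
```python
from h import *
p=viewer.get_image('wrist'); cv2.imwrite('pics/w7.png',p['frame'])
blobs(p,(20,120,80),(35,255,255),59)
mv((597,-359,31,95))
```

```text
blob [321.6 222.9] [ 284  184   76   77 4547] [ 597.1 -358.6   59. ]
at [ 597.8 -357.7  199.3] [1.7999e+02 1.0000e-02 9.5100e+01] w 0.997 j7 22.1
(597, -359, 31, 95) shift [-0.13 -0.09 16.83] rot [0.    0.    0.002]
```

Emit:
{"api": "apply_moves", "payload": {
  "series": [
    {"x": -0.1, "y": -0.1, "z": 4, "wx": 0, "wy": 0, "wz": 0, "grip": 1},
    {"x": -0.1, "y": -0.1, "z": 8, "wx": 0, "wy": 0, "wz": 0, "grip": 1},
    {"x": -0.1, "y": -0.1, "z": 11, "wx": 0, "wy": 0, "wz": 0, "grip": 1},
    {"x": -0.1, "y": -0.1, "z": 14, "wx": 0, "wy": 0, "wz": 0, "grip": 1},
    {"x": -0.1, "y": -0.1, "z": 16, "wx": 0, "wy": 0, "wz": 0, "grip": 1},
    {"x": -0.1, "y": -0.1, "z": 16.8, "wx": 0, "wy": 0, "wz": 0, "grip": 1},
    {"x": -0.1, "y": -0.1, "z": 16.8, "wx": 0, "wy": 0, "wz": 0, "grip": 1},
    {"x": -0.1, "y": -0.1, "z": 16.8, "wx": 0, "wy": 0, "wz": 0, "grip": 0.3},
    {"x": -0.1, "y": -0.1, "z": 16.8, "wx": 0, "wy": 0, "wz": 0, "grip": 0.3},
    {"x": -0.1, "y": -0.1, "z": 16.8, "wx": 0, "wy": 0, "wz": 0, "grip": 0.3},
    {"x": -0.1, "y": -0.1, "z": 16.8, "wx": 0, "wy": 0, "wz": 0, "grip": 0.3},
    {"x": -0.1, "y": -0.1, "z": 16.8, "wx": 0, "wy": 0, "wz": 0, "grip": 0.3},
    {"x": -0.1, "y": -0.1, "z": 16.8, "wx": 0, "wy": 0, "wz": 0, "grip": 0.3},
    {"x": -0.1, "y": -0.1, "z": 16.8, "wx": 0, "wy": 0, "wz": 0, "grip": 0.3},
    {"x": -0.1, "y": -0.1, "z": 16.8, "wx": 0, "wy": 0, "wz": 0, "grip": 0.3}
  ]
}}

```text
time: 15.45
eef_pos: [598.5, -360.0, 33.6]
eef_rot: [179.8, 0.1, 95.0]
wrist_force: [0.7, -0.3, 5.3]
width: 0.647
finger_force: 63.2
```

Emit:
{"api": "apply_moves", "payload": {
  "series": [
    {"x": 0, "y": 0, "z": -0.5, "wx": 0, "wy": 0, "wz": 0, "grip": 0.3},
    {"x": 0, "y": 0, "z": -1, "wx": 0, "wy": 0, "wz": 0, "grip": 0.3},
    {"x": 0, "y": 0, "z": -2, "wx": 0, "wy": 0, "wz": 0, "grip": 0.3},
    {"x": 0, "y": 0, "z": -4, "wx": 0, "wy": 0, "wz": 0, "grip": 0.3},
    {"x": 0, "y": 0, "z": -7, "wx": 0, "wy": 0, "wz": 0, "grip": 0.3},
    {"x": 0, "y": 0, "z": -10, "wx": 0, "wy": 0, "wz": 0, "grip": 0.3},
    {"x": 0, "y": 0, "z": -13, "wx": 0, "wy": 0, "wz": 0, "grip": 0.3},
    {"x": 0, "y": 0, "z": -17, "wx": 0, "wy": 0, "wz": 0, "grip": 0.3},
    {"x": 0, "y": 0, "z": -17, "wx": 0, "wy": 0, "wz": 0, "grip": 0.3},
    {"x": 0, "y": 0, "z": -17, "wx": 0, "wy": 0, "wz": 0, "grip": 0.3}
  ]
}}

```text
time: 16.45
eef_pos: [597.1, -359.4, 202.8]
eef_rot: [179.9, 0.1, 95.0]
wrist_force: [-0.9, 0.2, -0.8]
width: 0.641
finger_force: 63.4
```

Run:
```python
from h import *
mv((584.5,98,200,95))
```

```text
at [ 597.1 -359.4  202.8] [1.7987e+02 8.0000e-02 9.5040e+01] w 0.641 j7 22.2
(584.5, 98, 200, 95) shift [45.68  2.77  0.22] rot [0.002 0.001 0.001]
```

Emit:
{"api": "apply_moves", "payload": {
  "series": [
    {"x": 4, "y": 0.2, "z": 0, "wx": 0, "wy": 0, "wz": 0, "grip": 0.3},
    {"x": 8, "y": 0.5, "z": 0, "wx": 0, "wy": 0, "wz": 0, "grip": 0.3},
    {"x": 12, "y": 0.7, "z": 0, "wx": 0, "wy": 0, "wz": 0, "grip": 0.3},
    {"x": 16, "y": 1, "z": 0, "wx": 0, "wy": 0, "wz": 0, "grip": 0.3},
    {"x": 20, "y": 1.2, "z": 0, "wx": 0, "wy": 0, "wz": 0, "grip": 0.3},
    {"x": 24, "y": 1.5, "z": 0, "wx": 0, "wy": 0, "wz": 0, "grip": 0.3},
    {"x": 28, "y": 1.7, "z": 0, "wx": 0, "wy": 0, "wz": 0, "grip": 0.3},
    {"x": 32, "y": 1.9, "z": 0, "wx": 0, "wy": 0, "wz": 0, "grip": 0.3},
    {"x": 36, "y": 2.2, "z": 0, "wx": 0, "wy": 0, "wz": 0, "grip": 0.3},
    {"x": 40, "y": 2.4, "z": 0, "wx": 0, "wy": 0, "wz": 0, "grip": 0.3},
    {"x": 44, "y": 2.7, "z": 0, "wx": 0, "wy": 0, "wz": 0, "grip": 0.3},
    {"x": 45.7, "y": 2.8, "z": 0, "wx": 0, "wy": 0, "wz": 0, "grip": 0.3},
    {"x": 45.7, "y": 2.8, "z": 0, "wx": 0, "wy": 0, "wz": 0, "grip": 0.3},
    {"x": 45.7, "y": 2.8, "z": 0, "wx": 0, "wy": 0, "wz": 0, "grip": 0.3},
    {"x": 45.7, "y": 2.8, "z": 0, "wx": 0, "wy": 0, "wz": 0, "grip": 0.3}
  ]
}}

```text
time: 17.95
eef_pos: [584.5, 95.1, 200.3]
eef_rot: [-179.9, 0.1, 94.8]
wrist_force: [0.3, -0.3, -1.0]
width: 0.645
finger_force: 63.5
```

Run:
```python
from h import *
p=viewer.get_image('wrist'); cv2.imwrite('pics/w8.png',p['frame']); blobs(p,(20,120,80),(35,255,255),84)
mv((584.5,98,62,95))
```

```text
blob [402.5  25.2] [395  19  16  14 204] [620.3 224.4  84. ]
blob [324.2 119.4] [ 280   73   90   94 6525] [579.  167.8  84. ]
blob [321.9 332.7] [  247   254   151   154 18276] [590.3  15.   84. ]
at [584.6  95.2 200.5] [-1.7994e+02  1.1000e-01  9.4810e+01] w 0.643 j7 -20.4
(584.5, 98, 62, 95) shift [ 0.3   0.03 13.85] rot [-0.001  0.002 -0.003]
```

Emit:
{"api": "apply_moves", "payload": {
  "series": [
    {"x": 0.2, "y": 0, "z": 3, "wx": 0, "wy": 0, "wz": 0, "grip": 0.3},
    {"x": 0.2, "y": 0, "z": 6, "wx": 0, "wy": 0, "wz": 0, "grip": 0.3},
    {"x": 0.2, "y": 0, "z": 9, "wx": 0, "wy": 0, "wz": 0, "grip": 0.3},
    {"x": 0.2, "y": 0, "z": 11.5, "wx": 0, "wy": 0, "wz": 0, "grip": 0.3},
    {"x": 0.2, "y": 0, "z": 13, "wx": 0, "wy": 0, "wz": 0, "grip": 0.3},
    {"x": 0.2, "y": 0, "z": 13.7, "wx": 0, "wy": 0, "wz": 0, "grip": 0.3},
    {"x": 0.2, "y": 0, "z": 13.8, "wx": 0, "wy": 0, "wz": 0, "grip": 0.3},
    {"x": 0.2, "y": 0, "z": 13.8, "wx": 0, "wy": 0, "wz": 0, "grip": 0.3},
    {"x": 0.2, "y": 0, "z": 13.9, "wx": 0, "wy": 0, "wz": 0, "grip": 0.3},
    {"x": 0.2, "y": 0, "z": 13.9, "wx": 0, "wy": 0, "wz": 0, "grip": 0.3}
  ]
}}

```text
time: 19.0
eef_pos: [584.8, 100.4, 62.9]
eef_rot: [179.9, -0.0, 95.0]
wrist_force: [0.5, 0.2, -1.5]
width: 0.642
finger_force: 63.5
```

Emit:
{"api": "apply_moves", "payload": {
  "series": [
    {"x": 0, "y": 0, "z": 0.1, "wx": 0, "wy": 0, "wz": 0, "grip": 0.3},
    {"x": 0, "y": 0, "z": 0.2, "wx": 0, "wy": 0, "wz": 0, "grip": 0.3},
    {"x": 0, "y": 0, "z": 0.3, "wx": 0, "wy": 0, "wz": 0, "grip": 0.3},
    {"x": 0, "y": 0, "z": 0.3, "wx": 0, "wy": 0, "wz": 0, "grip": 0.3},
    {"x": 0, "y": 0, "z": 0.3, "wx": 0, "wy": 0, "wz": 0, "grip": 0.3}
  ]
}}

```text
time: 19.5
eef_pos: [584.5, 100.5, 60.0]
eef_rot: [180.0, 0.0, 95.0]
wrist_force: [-1.1, -0.6, 5.3]
width: 0.64
finger_force: 64.2
```

Emit:
{"api": "apply_moves", "payload": {
  "series": [
    {"x": 0, "y": 0, "z": 0, "wx": 0, "wy": 0, "wz": 0, "grip": 0.75},
    {"x": 0, "y": 0, "z": 0, "wx": 0, "wy": 0, "wz": 0, "grip": 0.9},
    {"x": 0, "y": 0, "z": 0, "wx": 0, "wy": 0, "wz": 0, "grip": 1},
    {"x": 0, "y": 0, "z": 0, "wx": 0, "wy": 0, "wz": 0, "grip": 1},
    {"x": 0, "y": 0, "z": 0, "wx": 0, "wy": 0, "wz": 0, "grip": 1},
    {"x": 0, "y": 0, "z": -1, "wx": 0, "wy": 0, "wz": 0, "grip": 1},
    {"x": 0, "y": 0, "z": -3, "wx": 0, "wy": 0, "wz": 0, "grip": 1},
    {"x": 0, "y": 0, "z": -6, "wx": 0, "wy": 0, "wz": 0, "grip": 1},
    {"x": 0, "y": 0, "z": -10, "wx": 0, "wy": 0, "wz": 0, "grip": 1},
    {"x": 0, "y": 0, "z": -14, "wx": 0, "wy": 0, "wz": 0, "grip": 1},
    {"x": 0, "y": 0, "z": -14, "wx": 0, "wy": 0, "wz": 0, "grip": 1},
    {"x": 0, "y": 0, "z": -14, "wx": 0, "wy": 0, "wz": 0, "grip": 1}
  ]
}}

```text
time: 20.7
eef_pos: [584.7, 100.5, 200.7]
eef_rot: [179.8, -0.0, 95.0]
wrist_force: [-0.3, -0.1, -0.1]
width: 1.003
finger_force: 0.0
```

Run:
```python
from h import *
p=viewer.get_image('wrist'); cv2.imwrite('pics/w9.png',p['frame'])
blobs(p,(20,120,80),(35,255,255),84)
mv((576,263,190,7.5))
```

```text
blob [400.4  35.1] [393  29  16  14 200] [620.1 225.3  84. ]
blob [326.  107.1] [ 281   60   91   95 6728] [579.8 181.   84. ]
blob [321.2 229.2] [ 281  188   82   82 5237] [583.7 101.5  84. ]
at [583.8 100.1 199.2] [-1.7999e+02  2.0000e-02  9.5040e+01] w 1.0 j7 -20.7
(576, 263, 190, 7.5) shift [16.3   0.65  0.91] rot [0.    0.    1.528]
```

View pics/w9.png

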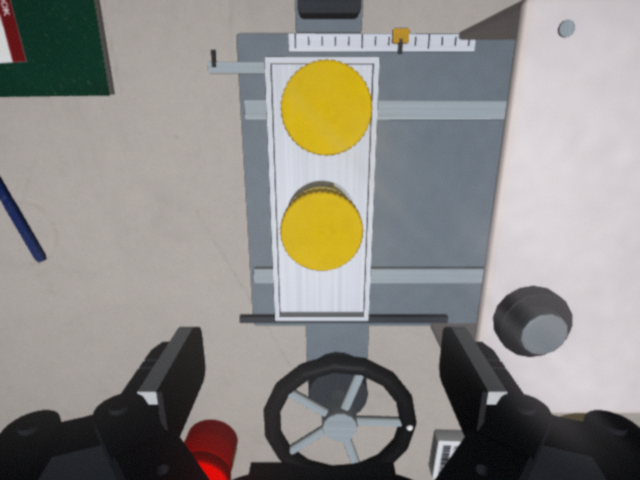

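Run:
```python
from h import *
p=viewer.get_image('wrist'); 
blobs(p,(20,120,80),(35,255,255),84)
print(pix(p,(579,168,84)))
p=viewer.get_image('top');blobs(p,(20,120,80),(35,255,255),84)
p=viewer.get_image('side');blobs(p,(20,120,80),(35,255,255),80)
```

```text
blob [403.2  33.9] [395  28  17  14 193] [620.1 225.2  84. ]
blob [327.5 107.5] [ 282   60   92   96 6821] [579.4 180.4  84. ]
blob [323.1 229.2] [ 283  188   82   83 5300] [583.7 101.5  84. ]
(np.float64(324.9693060814694), np.float64(127.97125101288535))
blob [233.2 228.6] [229 219  11  19 112] [571.9 196.6  84. ]
blob [342.7 180.1] [333 172  21  18 302] [581.8 184.4  80. ]
blob [341.1 205.1] [331 196  21  19 322] [585.5 102.   80. ]
```

The lids are at (326,107) and (322,229), both inside the bed. The first jar has shifted about 13 mm toward the left lip but looks upright. The wheel hub is at (340,426) with its dot at (409,427). Next I go over the wing screw.

Emit:
{"api": "apply_moves", "payload": {
  "series": [
    {"x": 4, "y": 0, "z": 0, "wx": 0, "wy": 0, "wz": 0.2, "grip": 1},
    {"x": 8, "y": 0, "z": 0, "wx": 0, "wy": 0, "wz": 0.4, "grip": 0.8},
    {"x": 12, "y": 0.3, "z": 0, "wx": 0, "wy": 0, "wz": 0.6, "grip": 0.6},
    {"x": 16.3, "y": 0.6, "z": 0, "wx": 0, "wy": 0, "wz": 0.8, "grip": 0.4},
    {"x": 16.3, "y": 0.6, "z": 0, "wx": 0, "wy": 0, "wz": 1, "grip": 0.38},
    {"x": 16.3, "y": 0.6, "z": 0, "wx": 0, "wy": 0, "wz": 1.2, "grip": 0.38},
    {"x": 16.3, "y": 0.6, "z": 0, "wx": 0, "wy": 0, "wz": 1.4, "grip": 0.38},
    {"x": 16.3, "y": 0.6, "z": 0, "wx": 0, "wy": 0, "wz": 1.53, "grip": 0.38},
    {"x": 16.3, "y": 0.6, "z": 0, "wx": 0, "wy": 0, "wz": 1.53, "grip": 0.38},
    {"x": 16.3, "y": 0.6, "z": 0, "wx": 0, "wy": 0, "wz": 1.53, "grip": 0.38},
    {"x": 16.3, "y": 0.6, "z": 0, "wx": 0, "wy": 0, "wz": 1.53, "grip": 0.38},
    {"x": 16.3, "y": 0.6, "z": 0, "wx": 0, "wy": 0, "wz": 1.53, "grip": 0.38},
    {"x": 16.3, "y": 0.6, "z": 0, "wx": 0, "wy": 0, "wz": 1.53, "grip": 0.38},
    {"x": 16.3, "y": 0.6, "z": 0, "wx": 0, "wy": 0, "wz": 1.53, "grip": 0.38}
  ]
}}

```text
time: 22.3
eef_pos: [575.8, 263.1, 198.8]
eef_rot: [-180.0, 0.0, 7.4]
wrist_force: [-0.8, 0.9, 0.5]
width: 0.381
finger_force: 0.0
```

Run:
```python
from h import *
p=viewer.get_image('wrist'); cv2.imwrite('pics/w10.png',p['frame'])
np.save('w10.npy',{k:v for k,v in p.items() if k!='frame'},allow_pickle=True)
find(p,'wing_grip',2); blobs(p,(20,120,80),(35,255,255),84)
t=viewer.get_image('top');blobs(t,(20,120,80),(35,255,255),84)
mv((576,263,52,7.5))
```

```text
wing_grip 0.59 [572. 266.  67.] [317. 228.]
wing_grip 0.17 [586. 108.  85.] [547. 245.]
blob [365.  144.9] [360 138  12  14 127] [636.2 242.9  84. ]
blob [438.5 236.2] [ 396  196   86   81 5301] [582.3 183.   84. ]
blob [550.4 242.1] [ 504  202   95   84 6141] [588.  105.6  84. ]
blob [276.4 222.9] [265 211  24  25 467] [583.7  98.5  84. ]
blob [240.5 225.1] [229 213  24  25 472] [579.6 180.1  84. ]
at [575.9 263.1 199.1] [-179.99   -0.      7.41] w 0.382 j7 -109.2
(576, 263, 52, 7.5) shift [ 0.    0.02 14.71] rot [-0.    -0.    -0.002]
```

View pics/w10.png

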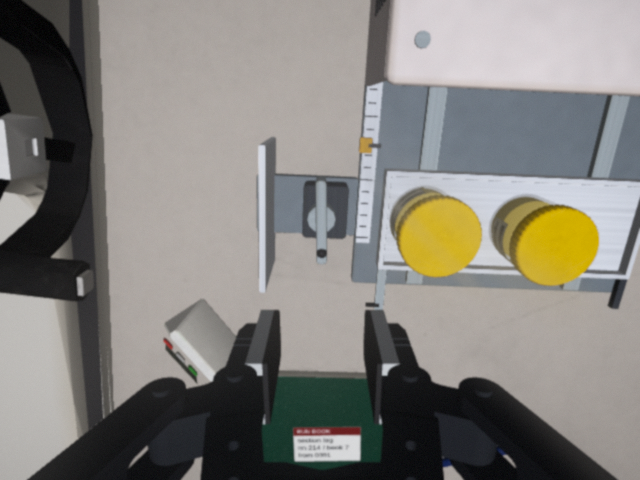

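The blade is vertical in the image, at (320,180)–(322,262), centred under the jaws and parallel to them. I lower and close on it.

Emit:
{"api": "apply_moves", "payload": {
  "series": [
    {"x": 0, "y": 0, "z": 4, "wx": 0, "wy": 0, "wz": 0, "grip": 0.38},
    {"x": 0, "y": 0, "z": 8, "wx": 0, "wy": 0, "wz": 0, "grip": 0.38},
    {"x": 0, "y": 0, "z": 11, "wx": 0, "wy": 0, "wz": 0, "grip": 0.38},
    {"x": 0, "y": 0, "z": 13, "wx": 0, "wy": 0, "wz": 0, "grip": 0.38},
    {"x": 0, "y": 0, "z": 14.5, "wx": 0, "wy": 0, "wz": 0, "grip": 0.38},
    {"x": 0, "y": 0, "z": 14.7, "wx": 0, "wy": 0, "wz": 0, "grip": 0.38},
    {"x": 0, "y": 0, "z": 14.7, "wx": 0, "wy": 0, "wz": 0, "grip": 0.3},
    {"x": 0, "y": 0, "z": 14.7, "wx": 0, "wy": 0, "wz": 0, "grip": 0.2},
    {"x": 0, "y": 0, "z": 14.7, "wx": 0, "wy": 0, "wz": 0, "grip": 0},
    {"x": 0, "y": 0, "z": 14.7, "wx": 0, "wy": 0, "wz": 0, "grip": 0},
    {"x": 0, "y": 0, "z": 14.7, "wx": 0, "wy": 0, "wz": 0, "grip": 0},
    {"x": 0, "y": 0, "z": 14.7, "wx": 0, "wy": 0, "wz": 0, "grip": 0}
  ]
}}

```text
time: 23.65
eef_pos: [576.3, 263.5, 52.9]
eef_rot: [-180.0, -0.1, 7.4]
wrist_force: [-0.5, -0.3, 2.9]
width: 0.004
finger_force: 1.7
```

Run:
```python
from h import *
p=viewer.get_image('wrist'); cv2.imwrite('pics/w11.png',cv2.resize(p['frame'][200:480,120:520],(800,560)))
s=env.state(); print(s['width'],s['finger_force'],s['wrist_force'],s['eef_pos'],s['eef_rot'])
```

```text
0.0009718144677367396 1.9867945834994316 [-0.79110155 -0.2389255   4.08379467] [576.33504601 263.45040514  52.86362785] [-1.79972688e+02 -7.18502236e-02  7.37854417e+00]
```

View pics/w11.png

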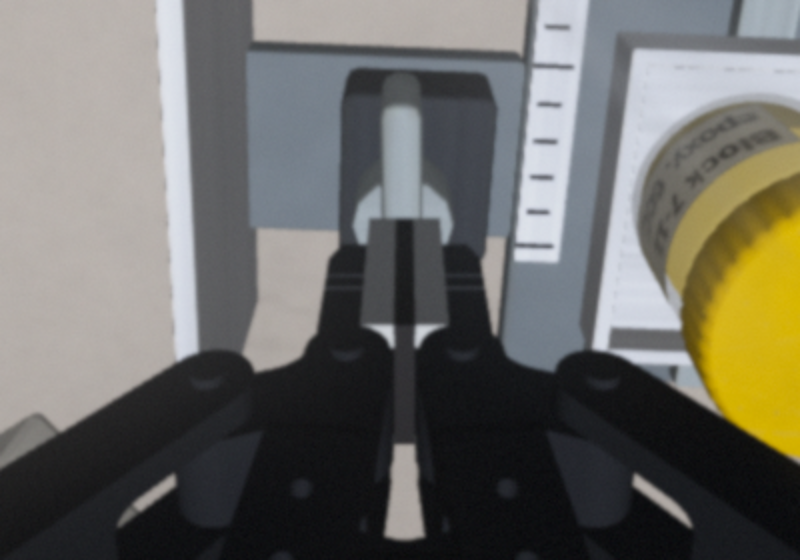

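Run:
```python
from h import *
p=viewer.get_image('wrist'); s=env.state(); Rm=R.from_euler('xyz',s['eef_rot'],degrees=True).as_matrix()
f=lambda w: ((np.array(pix(p,w))-[120,200])*2).round()
for z in (8,0,-8,-16,-24): print(z,[f(s['eef_pos']+Rm@np.array([11,y,z])) for y in (-8,0,8)])
for x in (32,11):
  for z in (69,45): print(x,z,f(np.array([576,263,z])+[x*.9914,x*.13,0]))
```

```text
8 [array([365., 158.]), array([402., 158.]), array([439., 158.])]
0 [array([364., 173.]), array([402., 173.]), array([441., 173.])]
-8 [array([362., 190.]), array([402., 190.]), array([443., 190.])]
-16 [array([360., 209.]), array([402., 209.]), array([445., 209.])]
-24 [array([357., 230.]), array([402., 230.]), array([447., 230.])]
32 69 [404. 107.]
32 45 [404.  67.]
11 69 [404. 211.]
11 45 [404. 160.]
```

The crop shows the shut fingertips at (405,220) resting on top of the blade, not beside it. The tips therefore sit higher than I assumed, roughly 20 mm above the nominal position. I open, go lower stepwise and close again.

Emit:
{"api": "apply_moves", "payload": {
  "series": [
    {"x": 0, "y": 0, "z": -0.5, "wx": 0, "wy": 0, "wz": 0, "grip": 0.2},
    {"x": 0, "y": 0, "z": -0.5, "wx": 0, "wy": 0, "wz": 0, "grip": 0.38},
    {"x": 0, "y": 0, "z": -0.5, "wx": 0, "wy": 0, "wz": 0, "grip": 0.38},
    {"x": 0, "y": 0, "z": -0.5, "wx": 0, "wy": 0, "wz": 0, "grip": 0.38},
    {"x": 0, "y": 0, "z": 0.5, "wx": 0, "wy": 0, "wz": 0, "grip": 0.38},
    {"x": 0, "y": 0, "z": 1, "wx": 0, "wy": 0, "wz": 0, "grip": 0.38},
    {"x": 0, "y": 0, "z": 1, "wx": 0, "wy": 0, "wz": 0, "grip": 0.38},
    {"x": 0, "y": 0, "z": 1, "wx": 0, "wy": 0, "wz": 0, "grip": 0.38}
  ]
}}

```text
time: 24.55
eef_pos: [575.6, 263.1, 41.5]
eef_rot: [180.0, 0.0, 7.4]
wrist_force: [0.8, -0.7, -0.4]
width: 0.381
finger_force: 0.0
```

Run:
```python
from h import *
p=viewer.get_image('wrist'); cv2.imwrite('pics/w12.png',cv2.resize(p['frame'][200:480,120:520],(800,560)))
s=env.state(); print(s['width'],s['wrist_force'],s['eef_pos'])
```

```text
0.38273371092967146 [0.08552349 1.15030473 0.24475353] [575.88427502 263.28582647  41.8743174 ]
```

View pics/w12.png

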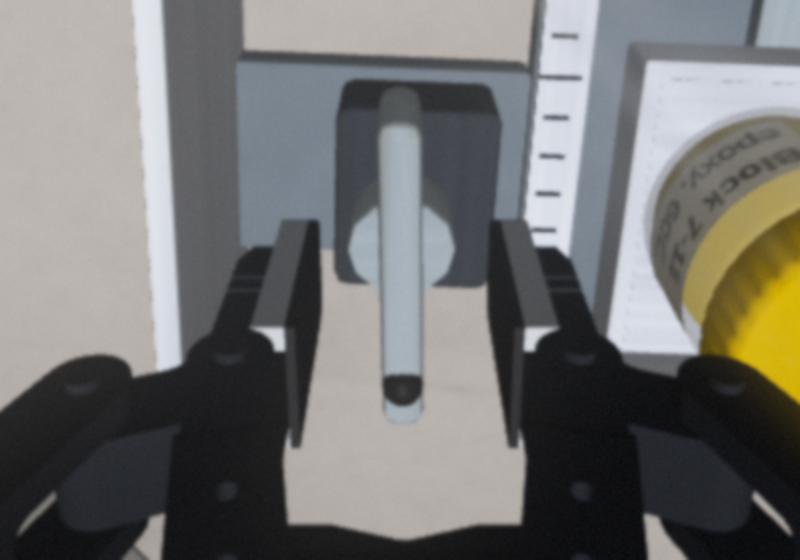

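The pads straddle the blade now, with inner tips at (318,222) and (490,222) and clearance to the guard on the left. I go down another 10 mm and close.

Emit:
{"api": "apply_moves", "payload": {
  "series": [
    {"x": 0, "y": 0, "z": 0.5, "wx": 0, "wy": 0, "wz": 0, "grip": 0.38},
    {"x": 0, "y": 0, "z": 1, "wx": 0, "wy": 0, "wz": 0, "grip": 0.38},
    {"x": 0, "y": 0, "z": 1, "wx": 0, "wy": 0, "wz": 0, "grip": 0.25},
    {"x": 0, "y": 0, "z": 1, "wx": 0, "wy": 0, "wz": 0, "grip": 0.1},
    {"x": 0, "y": 0, "z": 1, "wx": 0, "wy": 0, "wz": 0, "grip": 0},
    {"x": 0, "y": 0, "z": 1, "wx": 0, "wy": 0, "wz": 0, "grip": 0},
    {"x": 0, "y": 0, "z": 1, "wx": 0, "wy": 0, "wz": 0, "grip": 0},
    {"x": 0, "y": 0, "z": 1, "wx": 0, "wy": 0, "wz": 0, "grip": 0}
  ]
}}

```text
time: 25.4
eef_pos: [575.1, 263.7, 31.5]
eef_rot: [-180.0, 0.1, 7.4]
wrist_force: [-0.7, 2.4, -5.4]
width: 0.216
finger_force: 58.8
```

Opening 0.216 means the jaws are on the round hub under the blade, so I go up 8 mm and re-close.

Emit:
{"api": "apply_moves", "payload": {
  "series": [
    {"x": 0, "y": 0, "z": 0, "wx": 0, "wy": 0, "wz": 0, "grip": 0.35},
    {"x": 0, "y": 0, "z": 0, "wx": 0, "wy": 0, "wz": 0, "grip": 0.35},
    {"x": 0, "y": 0, "z": -0.8, "wx": 0, "wy": 0, "wz": 0, "grip": 0.35},
    {"x": 0, "y": 0, "z": -0.8, "wx": 0, "wy": 0, "wz": 0, "grip": 0.3},
    {"x": 0, "y": 0, "z": -0.8, "wx": 0, "wy": 0, "wz": 0, "grip": 0.1},
    {"x": 0, "y": 0, "z": -0.8, "wx": 0, "wy": 0, "wz": 0, "grip": 0},
    {"x": 0, "y": 0, "z": -0.8, "wx": 0, "wy": 0, "wz": 0, "grip": 0},
    {"x": 0, "y": 0, "z": -0.8, "wx": 0, "wy": 0, "wz": 0, "grip": 0},
    {"x": 0, "y": 0, "z": -0.8, "wx": 0, "wy": 0, "wz": 0, "grip": 0}
  ]
}}

```text
time: 26.3
eef_pos: [576.5, 263.8, 41.1]
eef_rot: [-179.9, -0.1, 7.4]
wrist_force: [-0.0, 0.2, 5.0]
width: 0.072
finger_force: 62.5
```

Emit:
{"api": "apply_moves", "payload": {
  "series": [
    {"x": 0, "y": 0, "z": 0, "wx": 0, "wy": 0, "wz": -0.1, "grip": 0},
    {"x": 0, "y": 0, "z": 0, "wx": 0, "wy": 0, "wz": -0.2, "grip": 0},
    {"x": 0, "y": 0, "z": 0, "wx": 0, "wy": 0, "wz": -0.3, "grip": 0},
    {"x": 0, "y": 0, "z": 0, "wx": 0, "wy": 0, "wz": -0.4, "grip": 0},
    {"x": 0, "y": 0, "z": 0, "wx": 0, "wy": 0, "wz": -0.5, "grip": 0},
    {"x": 0, "y": 0, "z": 0, "wx": 0, "wy": 0, "wz": -0.6, "grip": 0},
    {"x": 0, "y": 0, "z": 0, "wx": 0, "wy": 0, "wz": -0.7, "grip": 0},
    {"x": 0, "y": 0, "z": 0, "wx": 0, "wy": 0, "wz": -0.8, "grip": 0},
    {"x": 0, "y": 0, "z": 0, "wx": 0, "wy": 0, "wz": -0.9, "grip": 0},
    {"x": 0, "y": 0, "z": 0, "wx": 0, "wy": 0, "wz": -1, "grip": 0},
    {"x": 0, "y": 0, "z": 0, "wx": 0, "wy": 0, "wz": -1.1, "grip": 0},
    {"x": 0, "y": 0, "z": 0, "wx": 0, "wy": 0, "wz": -1.2, "grip": 0},
    {"x": 0, "y": 0, "z": 0, "wx": 0, "wy": 0, "wz": -1.3, "grip": 0},
    {"x": 0, "y": 0, "z": 0, "wx": 0, "wy": 0, "wz": -1.4, "grip": 0},
    {"x": 0, "y": 0, "z": 0, "wx": 0, "wy": 0, "wz": -1.5, "grip": 0},
    {"x": 0, "y": 0, "z": 0, "wx": 0, "wy": 0, "wz": -1.5, "grip": 0},
    {"x": 0, "y": 0, "z": 0, "wx": 0, "wy": 0, "wz": -1.5, "grip": 0}
  ]
}}

```text
time: 28.0
eef_pos: [575.9, 264.3, 41.1]
eef_rot: [180.0, -0.1, 93.4]
wrist_force: [-1.6, 0.9, 6.8]
width: 0.071
finger_force: 62.7
```

The wing has turned 86°. I release and rise.

Emit:
{"api": "apply_moves", "payload": {
  "series": [
    {"x": 0, "y": 0, "z": 0, "wx": 0, "wy": 0, "wz": 0, "grip": 0.2},
    {"x": 0, "y": 0, "z": 0, "wx": 0, "wy": 0, "wz": 0, "grip": 0.35},
    {"x": 0, "y": 0, "z": 0, "wx": 0, "wy": 0, "wz": 0, "grip": 0.35},
    {"x": 0, "y": 0, "z": -1, "wx": 0, "wy": 0, "wz": 0, "grip": 0.35},
    {"x": 0, "y": 0, "z": -4, "wx": 0, "wy": 0, "wz": 0, "grip": 0.35},
    {"x": 0, "y": 0, "z": -8, "wx": 0, "wy": 0, "wz": 0, "grip": 0.35},
    {"x": 0, "y": 0, "z": -12, "wx": 0, "wy": 0, "wz": 0, "grip": 0.35},
    {"x": 0, "y": 0, "z": -16, "wx": 0, "wy": 0, "wz": 0, "grip": 0.35},
    {"x": 0, "y": 0, "z": -16, "wx": 0, "wy": 0, "wz": 0, "grip": 0.35},
    {"x": 0, "y": 0, "z": -16, "wx": 0, "wy": 0, "wz": 0, "grip": 0.35}
  ]
}}

```text
time: 29.0
eef_pos: [576.2, 263.4, 201.7]
eef_rot: [179.8, -0.0, 93.3]
wrist_force: [-0.2, 0.3, -1.0]
width: 0.349
finger_force: 0.0
```

Run:
```python
from h import *
p=viewer.get_image('wrist'); cv2.imwrite('pics/w13.png',p['frame']); find(p,'wing_grip',1)
np.save('w13.npy',{k:v for k,v in p.items() if k!='frame'},allow_pickle=True)
m=cv2.inRange(cv2.cvtColor(p['frame'],cv2.COLOR_BGR2GRAY),150,255)[170:290,270:370]; ys,xs=np.nonzero(m); print(np.bincount(ys//10),np.bincount(xs//10))
mv((660,-106,200,232))
```

```text
wing_grip 0.65 [573. 268.  68.] [318. 217.]
[400 465 487 504 632 590 328 724 331 104 846 506] [860 896 414 261 446 544 283 317 992 904]
at [575.2 262.5 199. ] [-1.7988e+02  8.0000e-02  9.3320e+01] w 0.354 j7 -39.4
(660, -106, 200, 232) shift [-37.28   6.33  -0.06] rot [-3.00e-03 -2.00e-03 -2.42e+00]
```

Emit:
{"api": "apply_moves", "payload": {
  "series": [
    {"x": -4, "y": 0.7, "z": 0, "wx": 0, "wy": 0, "wz": -0.14, "grip": 0.35},
    {"x": -8, "y": 1.4, "z": 0, "wx": 0, "wy": 0, "wz": -0.28, "grip": 0.35},
    {"x": -12, "y": 2, "z": 0, "wx": 0, "wy": 0, "wz": -0.42, "grip": 0.35},
    {"x": -16, "y": 2.7, "z": 0, "wx": 0, "wy": 0, "wz": -0.56, "grip": 0.35},
    {"x": -20, "y": 3.4, "z": 0, "wx": 0, "wy": 0, "wz": -0.7, "grip": 0.35},
    {"x": -24, "y": 4, "z": 0, "wx": 0, "wy": 0, "wz": -0.84, "grip": 0.35},
    {"x": -28, "y": 4.8, "z": 0, "wx": 0, "wy": 0, "wz": -0.98, "grip": 0.35},
    {"x": -32, "y": 5.5, "z": 0, "wx": 0, "wy": 0, "wz": -1.12, "grip": 0.35},
    {"x": -37.3, "y": 6.3, "z": 0, "wx": 0, "wy": 0, "wz": -1.26, "grip": 0.35},
    {"x": -37.3, "y": 6.3, "z": 0, "wx": 0, "wy": 0, "wz": -1.4, "grip": 0.35},
    {"x": -37.3, "y": 6.3, "z": 0, "wx": 0, "wy": 0, "wz": -1.54, "grip": 0.35},
    {"x": -37.3, "y": 6.3, "z": 0, "wx": 0, "wy": 0, "wz": -1.68, "grip": 0.35},
    {"x": -37.3, "y": 6.3, "z": 0, "wx": 0, "wy": 0, "wz": -1.82, "grip": 0.35},
    {"x": -37.3, "y": 6.3, "z": 0, "wx": 0, "wy": 0, "wz": -1.96, "grip": 0.35},
    {"x": -37.3, "y": 6.3, "z": 0, "wx": 0, "wy": 0, "wz": -2.1, "grip": 0.35},
    {"x": -37.3, "y": 6.3, "z": 0, "wx": 0, "wy": 0, "wz": -2.24, "grip": 0.35},
    {"x": -37.3, "y": 6.3, "z": 0, "wx": 0, "wy": 0, "wz": -2.38, "grip": 0.35},
    {"x": -37.3, "y": 6.3, "z": 0, "wx": 0, "wy": 0, "wz": -2.42, "grip": 0.35},
    {"x": -37.3, "y": 6.3, "z": 0, "wx": 0, "wy": 0, "wz": -2.42, "grip": 0.35},
    {"x": -37.3, "y": 6.3, "z": 0, "wx": 0, "wy": 0, "wz": -2.42, "grip": 0.35}
  ]
}}

```text
time: 31.1
eef_pos: [659.9, -105.6, 198.7]
eef_rot: [179.9, -0.1, -128.1]
wrist_force: [0.5, 0.2, -0.4]
width: 0.348
finger_force: 0.0
```

Run:
```python
from h import *
p=viewer.get_image('wrist'); cv2.imwrite('pics/w14.png',p['frame']); find(p,'wheel_rim_centre',2)
np.save('w14.npy',{k:v for k,v in p.items() if k!='frame'},allow_pickle=True)
print(pix(p,(614,-70,74)))
t=viewer.get_image('top'); blobs(t,(20,120,80),(35,255,255),84); find(t,'wheel_rim_centre',1)
mv((660,-106,50,232))
```

```text
wheel_rim_centre 0.78 [616. -75.  81.] [399. 227.]
(np.float64(403.13511733598745), np.float64(228.502028681173))
blob [276.4 222.9] [265 211  24  25 469] [583.7  98.5  84. ]
blob [240.5 225.1] [229 213  24  25 474] [579.6 180.1  84. ]
wheel_rim_centre 0.96 [614. -69.  76.] [350. 209.]
at [ 660.3 -105.5  199.8] [ 1.7999e+02 -2.0000e-02 -1.2804e+02] w 0.355 j7 115.3
(660, -106, 50, 232) shift [ 5.000e-02 -1.000e-02  1.498e+01] rot [ 0.    -0.    -0.001]
```

View pics/w14.png

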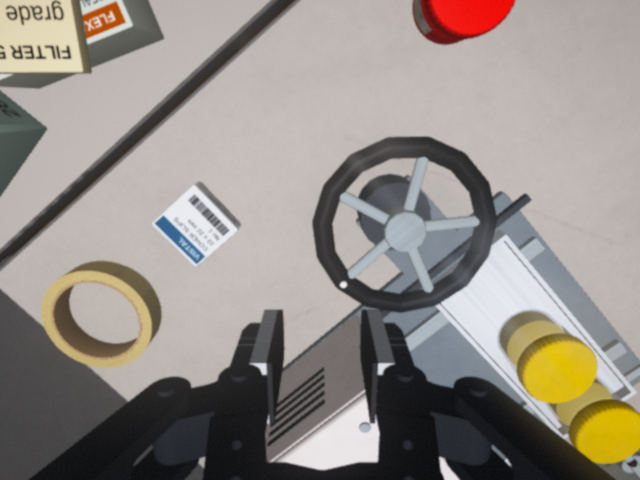

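The wheel hub shows at (405,231). The white dot is at (343,285), and the rim at about (322,225) sits between two spokes under the jaws. I'll refine the centre with a circle fit.

Run:
```python
from h import *
from scipy.optimize import least_squares
f=cv2.imread('pics/w14.png'); p=np.load('w14.npy',allow_pickle=True).item()
v,u=np.nonzero(f.max(2)<60)
for z in (74,78):
    W=np.array([ray(p,a,b,z)[:2] for a,b in zip(u,v) if 290<a<520 and 120<b<330])
    c=np.array([614,-70.])
    for k in range(6):
        r=np.hypot(*(W-c).T); w=W[(r>49)&(r<67)]
        s=least_squares(lambda q:np.hypot(w[:,0]-q[0],w[:,1]-q[1])-q[2],[*c,58],loss='soft_l1'); c=s.x[:2]
    print(z,s.x.round(2),len(w))
d=ray(p,343.5,285,81)[:2]-c; print('dot angle',np.degrees(np.arctan2(d[1],d[0])),np.hypot(*d))
```

```text
74 [613.62 -70.55  57.47] 4680
78 [613.53 -71.96  56.66] 4681
dot angle 7.7753843316332905 58.883634449738835
```

Emit:
{"api": "apply_moves", "payload": {
  "series": [
    {"x": -0.4, "y": 0, "z": 3, "wx": 0, "wy": 0, "wz": -0.06, "grip": 0.26},
    {"x": -0.7, "y": 0, "z": 6, "wx": 0, "wy": 0, "wz": -0.12, "grip": 0.26},
    {"x": -0.7, "y": 0, "z": 9, "wx": 0, "wy": 0, "wz": -0.12, "grip": 0.26},
    {"x": -0.7, "y": 0, "z": 11, "wx": 0, "wy": 0, "wz": -0.12, "grip": 0.26},
    {"x": -0.7, "y": 0, "z": 13, "wx": 0, "wy": 0, "wz": -0.12, "grip": 0.26},
    {"x": -0.7, "y": 0, "z": 14, "wx": 0, "wy": 0, "wz": -0.12, "grip": 0.26},
    {"x": -0.7, "y": 0, "z": 14.6, "wx": 0, "wy": 0, "wz": -0.12, "grip": 0.26},
    {"x": -0.7, "y": 0, "z": 14.6, "wx": 0, "wy": 0, "wz": -0.12, "grip": 0.26},
    {"x": -0.7, "y": 0, "z": 14.6, "wx": 0, "wy": 0, "wz": -0.12, "grip": 0.26}
  ]
}}

```text
time: 32.2
eef_pos: [665.5, -99.7, 55.2]
eef_rot: [-179.9, 0.1, -121.2]
wrist_force: [0.7, 0.4, 0.1]
width: 0.259
finger_force: 0.0
```

Run:
```python
from h import *
p=viewer.get_image('wrist'); cv2.imwrite('pics/w15.png',p['frame'][160:480,100:540])
a=np.radians(-30); mv((613.7+58*np.cos(a),-70.3+58*np.sin(a),45,240)); print(env.state()['wrist_force'])
```

```text
at [665.5 -99.7  55.4] [-1.7990e+02  8.0000e-02 -1.2115e+02] w 0.261 j7 115.0
(np.float64(663.9294734194975), np.float64(-99.3), 45, 240) shift [0.05 0.16 1.04] rot [-0.002  0.001 -0.02 ]
[ 1.00493003 -0.30895862 -0.2829814 ]
```

View pics/w15.png

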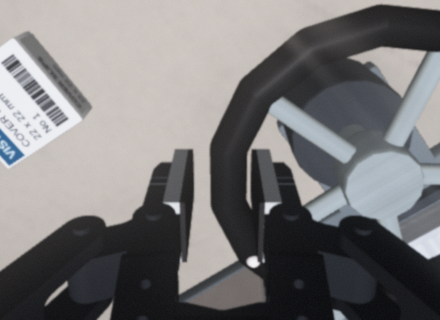

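The rim passes between the pads, at columns 212–247 against pads at 190 and 252, and it is a bit close to the inner finger. I shift 2 mm inward, lower and close.

Emit:
{"api": "apply_moves", "payload": {
  "series": [
    {"x": 0, "y": 0.2, "z": 0, "wx": 0, "wy": 0, "wz": 0, "grip": 0.26},
    {"x": 0, "y": 0.2, "z": 0.5, "wx": 0, "wy": 0, "wz": 0, "grip": 0.26},
    {"x": 0, "y": 0.2, "z": 1, "wx": 0, "wy": 0, "wz": 0, "grip": 0.26},
    {"x": 0, "y": 0.2, "z": 1, "wx": 0, "wy": 0, "wz": 0, "grip": 0.26},
    {"x": 0, "y": 0.2, "z": 1, "wx": 0, "wy": 0, "wz": 0, "grip": 0.15},
    {"x": 0, "y": 0.2, "z": 1, "wx": 0, "wy": 0, "wz": 0, "grip": 0.05},
    {"x": 0, "y": 0.2, "z": 1, "wx": 0, "wy": 0, "wz": 0, "grip": 0.05},
    {"x": 0, "y": 0.2, "z": 1, "wx": 0, "wy": 0, "wz": 0, "grip": 0.05},
    {"x": 0, "y": 0.2, "z": 1, "wx": 0, "wy": 0, "wz": 0, "grip": 0.05}
  ]
}}

```text
time: 33.15
eef_pos: [662.9, -99.3, 43.6]
eef_rot: [180.0, -0.0, -121.2]
wrist_force: [0.3, -1.1, -3.4]
width: 0.139
finger_force: 57.7
```

Run:
```python
from h import *
s=env.state(); print(s['width'],s['finger_force'],s['wrist_force'],s['joints'].round(1))
d=s['eef_pos'][:2]-[613.7,-70.3]; print(np.hypot(*d),np.degrees(np.arctan2(d[1],d[0])))
R0=R.from_euler('xyz',s['eef_rot'],degrees=True); c=R0.inv().apply(np.r_[-d,0]); print('centre in tool',c.round(1)); mv()
c=np.array([0,5.8]) if 0 else c[:2]/10
for th in np.arange(.1,2.01,.1):
    q=c-np.array([[np.cos(th),-np.sin(th)],[np.sin(th),np.cos(th)]])@c; print(round(th,1),q.round(2))
```

```text
0.1388046866899041 57.73285878589377 [ 0.30150606 -1.13162743 -3.43904023] [ 35.   60.3 -58.2  86.2  54.6  65.  114.3]
57.12908584030277 -30.476302353228036
centre in tool [ 0.7 57.1  0. ]
at [662.9 -99.3  43.6] [ 1.7999e+02 -2.0000e-02 -1.2116e+02] w 0.139 j7 114.3
0.1 [0.57 0.02]
0.2 [1.14 0.1 ]
0.3 [1.69 0.24]
0.4 [2.23 0.42]
0.5 [2.75 0.67]
0.6 [3.24 0.96]
0.7 [3.7 1.3]
0.8 [4.12 1.68]
0.9 [4.5  2.11]
1.0 [4.84 2.57]
1.1 [5.13 3.06]
1.2 [5.37 3.58]
1.3 [5.55 4.12]
1.4 [5.69 4.67]
1.5 [5.76 5.24]
1.6 [5.78 5.81]
1.7 [5.74 6.38]
1.8 [5.65 6.94]
1.9 [5.5  7.49]
2.0 [5.29 8.03]
```

Opening 0.139 means the rim is gripped. First arc is 1.5 rad.

Emit:
{"api": "apply_moves", "payload": {
  "series": [
    {"x": 0.29, "y": 0, "z": 0, "wx": 0, "wy": 0, "wz": 0.05, "grip": 0.05},
    {"x": 0.57, "y": 0.02, "z": 0, "wx": 0, "wy": 0, "wz": 0.1, "grip": 0.05},
    {"x": 1.14, "y": 0.1, "z": 0, "wx": 0, "wy": 0, "wz": 0.2, "grip": 0.05},
    {"x": 1.69, "y": 0.24, "z": 0, "wx": 0, "wy": 0, "wz": 0.3, "grip": 0.05},
    {"x": 2.23, "y": 0.42, "z": 0, "wx": 0, "wy": 0, "wz": 0.4, "grip": 0.05},
    {"x": 2.75, "y": 0.67, "z": 0, "wx": 0, "wy": 0, "wz": 0.5, "grip": 0.05},
    {"x": 3.24, "y": 0.96, "z": 0, "wx": 0, "wy": 0, "wz": 0.6, "grip": 0.05},
    {"x": 3.7, "y": 1.3, "z": 0, "wx": 0, "wy": 0, "wz": 0.7, "grip": 0.05},
    {"x": 4.12, "y": 1.68, "z": 0, "wx": 0, "wy": 0, "wz": 0.8, "grip": 0.05},
    {"x": 4.5, "y": 2.11, "z": 0, "wx": 0, "wy": 0, "wz": 0.9, "grip": 0.05},
    {"x": 4.84, "y": 2.57, "z": 0, "wx": 0, "wy": 0, "wz": 1, "grip": 0.05},
    {"x": 5.13, "y": 3.06, "z": 0, "wx": 0, "wy": 0, "wz": 1.1, "grip": 0.05},
    {"x": 5.37, "y": 3.58, "z": 0, "wx": 0, "wy": 0, "wz": 1.2, "grip": 0.05},
    {"x": 5.55, "y": 4.12, "z": 0, "wx": 0, "wy": 0, "wz": 1.3, "grip": 0.05},
    {"x": 5.69, "y": 4.67, "z": 0, "wx": 0, "wy": 0, "wz": 1.4, "grip": 0.05},
    {"x": 5.76, "y": 5.24, "z": 0, "wx": 0, "wy": 0, "wz": 1.5, "grip": 0.05},
    {"x": 5.76, "y": 5.24, "z": 0, "wx": 0, "wy": 0, "wz": 1.5, "grip": 0.05},
    {"x": 5.76, "y": 5.24, "z": 0, "wx": 0, "wy": 0, "wz": 1.5, "grip": 0.05}
  ]
}}

```text
time: 34.95
eef_pos: [588.1, -119.1, 43.6]
eef_rot: [179.9, -0.1, 153.1]
wrist_force: [0.7, 3.5, -7.1]
width: 0.14
finger_force: 58.5
```

```bash
cat >> h.py <<'E'
def wheelq(C=(613.7,-70.3),ths=()):
    s=env.state(); print(s['width'],s['finger_force'],s['wrist_force'].round(1),s['joints'].round(1))
    d=s['eef_pos'][:2]-np.array(C); print('r',np.hypot(*d),np.degrees(np.arctan2(d[1],d[0])))
    c=R.from_euler('xyz',s['eef_rot'],degrees=True).inv().apply(np.r_[-d,0]); print('centre in tool',c.round(1)); mv()
    c=c[:2]/10
    for th in ths:
        q=c-np.array([[np.cos(th),-np.sin(th)],[np.sin(th),np.cos(th)]])@c; print(round(th,2),q.round(2))
E
python3 - <<'E'
from h import *
wheelq(ths=np.arange(.1,1.61,.1))
t=viewer.get_image('top'); blobs(t,(20,120,80),(35,255,255),84)
cv2.imwrite('pics/t16.png',t['frame']); find(t,'pointer',1); find(t,'bed_floor',1)
E
```

```text
0.1402267932673568 58.548411370720714 [ 0.7  3.5 -7.1] [ 32.8  48.8 -40.2  99.   40.6  47.8  36.8]
r 55.07229584312402 -117.69230700311081
centre in tool [-0.8 55.1  0.1]
at [ 588.1 -119.1   43.6] [ 1.7986e+02 -1.1000e-01  1.5310e+02] w 0.14 j7 36.8
0.1 [0.55 0.04]
0.2 [1.09 0.12]
0.3 [1.62 0.27]
0.4 [2.14 0.46]
0.5 [2.63 0.71]
0.6 [3.1 1. ]
0.7 [3.53 1.34]
0.8 [3.93 1.72]
0.9 [4.28 2.14]
1.0 [4.6 2.6]
1.1 [4.87 3.08]
1.2 [5.08 3.58]
1.3 [5.25 4.11]
1.4 [5.36 4.65]
1.5 [5.42 5.19]
1.6 [5.43 5.74]
blob [274.7 203.6] [263 192  24  25 469] [628.2 102.4  84. ]
blob [238.8 205.6] [227 194  25  24 475] [624.6 184.3  84. ]
pointer 0.98 [625.  72.  27.] [290. 209.]
bed_floor 0.97 [627.  72.  27.] [290. 208.]
```

The bed moved 44.6 mm and both jars came along. I continue with 1.5 rad, using the slightly corrected centre.

Run:
```python
from h import *
wheelq((614,-68.2),ths=np.arange(.1,1.51,.1))
```

```text
0.1365226951378118 58.45582733396441 [ 1.2  5.1 -8. ] [ 32.8  48.8 -40.2  99.   40.6  47.8  36.8]
r 57.06807665294075 -116.8876816958207
centre in tool [ 0.1 57.1  0.2]
at [ 588.2 -119.1   43.6] [ 1.7985e+02 -1.1000e-01  1.5305e+02] w 0.137 j7 36.8
0.1 [0.57 0.03]
0.2 [1.13 0.11]
0.3 [1.69 0.25]
0.4 [2.22 0.45]
0.5 [2.74 0.7 ]
0.6 [3.22 0.99]
0.7 [3.68 1.34]
0.8 [4.1  1.73]
0.9 [4.47 2.15]
1.0 [4.8  2.62]
1.1 [5.09 3.11]
1.2 [5.32 3.63]
1.3 [5.5  4.17]
1.4 [5.63 4.73]
1.5 [5.7 5.3]
```

Emit:
{"api": "apply_moves", "payload": {
  "series": [
    {"x": 0.29, "y": 0, "z": 0, "wx": 0, "wy": 0, "wz": 0.05, "grip": 0.05},
    {"x": 0.57, "y": 0.03, "z": 0, "wx": 0, "wy": 0, "wz": 0.1, "grip": 0.05},
    {"x": 1.13, "y": 0.11, "z": 0, "wx": 0, "wy": 0, "wz": 0.2, "grip": 0.05},
    {"x": 1.69, "y": 0.25, "z": 0, "wx": 0, "wy": 0, "wz": 0.3, "grip": 0.05},
    {"x": 2.22, "y": 0.45, "z": 0, "wx": 0, "wy": 0, "wz": 0.4, "grip": 0.05},
    {"x": 2.74, "y": 0.7, "z": 0, "wx": 0, "wy": 0, "wz": 0.5, "grip": 0.05},
    {"x": 3.22, "y": 0.99, "z": 0, "wx": 0, "wy": 0, "wz": 0.6, "grip": 0.05},
    {"x": 3.68, "y": 1.34, "z": 0, "wx": 0, "wy": 0, "wz": 0.7, "grip": 0.05},
    {"x": 4.1, "y": 1.73, "z": 0, "wx": 0, "wy": 0, "wz": 0.8, "grip": 0.05},
    {"x": 4.47, "y": 2.15, "z": 0, "wx": 0, "wy": 0, "wz": 0.9, "grip": 0.05},
    {"x": 4.8, "y": 2.62, "z": 0, "wx": 0, "wy": 0, "wz": 1, "grip": 0.05},
    {"x": 5.09, "y": 3.11, "z": 0, "wx": 0, "wy": 0, "wz": 1.1, "grip": 0.05},
    {"x": 5.32, "y": 3.63, "z": 0, "wx": 0, "wy": 0, "wz": 1.2, "grip": 0.05},
    {"x": 5.5, "y": 4.17, "z": 0, "wx": 0, "wy": 0, "wz": 1.3, "grip": 0.05},
    {"x": 5.63, "y": 4.73, "z": 0, "wx": 0, "wy": 0, "wz": 1.4, "grip": 0.05},
    {"x": 5.7, "y": 5.3, "z": 0, "wx": 0, "wy": 0, "wz": 1.5, "grip": 0.05},
    {"x": 5.7, "y": 5.3, "z": 0, "wx": 0, "wy": 0, "wz": 1.5, "grip": 0.05},
    {"x": 5.7, "y": 5.3, "z": 0, "wx": 0, "wy": 0, "wz": 1.5, "grip": 0.05}
  ]
}}

```text
time: 36.9
eef_pos: [562.9, -46.6, 43.7]
eef_rot: [179.9, -0.1, 67.3]
wrist_force: [4.0, 4.3, -13.0]
width: 0.136
finger_force: 58.4
```

Run:
```python
from h import *
wheelq((614,-68.2),ths=np.arange(.1,1.51,.1))
t=viewer.get_image('top'); blobs(t,(20,120,80),(35,255,255),84)
t=viewer.get_image('side'); blobs(t,(20,120,80),(35,255,255),80)
```

```text
0.13567166519874682 58.3776669180952 [  4.    4.3 -13. ] [ 12.9  41.5 -16.3 105.5  18.5  35.5 -37.4]
r 55.53009394060978 157.0730458746713
centre in tool [-0.2 55.5  0.1]
at [562.9 -46.6  43.7] [ 1.7994e+02 -1.5000e-01  6.7260e+01] w 0.136 j7 -37.4
0.1 [0.55 0.03]
0.2 [1.1  0.11]
0.3 [1.64 0.25]
0.4 [2.16 0.45]
0.5 [2.66 0.69]
0.6 [3.13 0.98]
0.7 [3.57 1.32]
0.8 [3.98 1.7 ]
0.9 [4.34 2.12]
1.0 [4.66 2.57]
1.1 [4.94 3.05]
1.2 [5.16 3.56]
1.3 [5.34 4.08]
1.4 [5.46 4.63]
1.5 [5.52 5.18]
blob [273.1 185.6] [261 176  24  22 423] [669.9 106.1  84. ]
blob [237.5 188.3] [226 179  24  21 394] [664.8 187.5  84. ]
blob [374.1 181.3] [366 173  15  19 222] [664.5 190.3  80. ]
blob [374.2 206.1] [366 197  16  20 268] [670.3 108.8  80. ]
```

Run:
```python
from h import *
wheelq((615.3,-68.7),ths=np.arange(.1,1.41,.1))
```

```text
0.14342067283537577 58.37775973195676 [  4.1   3.5 -13.8] [ 12.9  41.5 -16.4 105.5  18.5  35.5 -37.4]
r 56.899460900255455 157.16145826853665
centre in tool [-0.1 56.9  0.1]
at [562.9 -46.6  43.7] [ 1.7994e+02 -1.7000e-01  6.7250e+01] w 0.143 j7 -37.4
0.1 [0.57 0.03]
0.2 [1.13 0.12]
0.3 [1.68 0.26]
0.4 [2.22 0.45]
0.5 [2.73 0.7 ]
0.6 [3.21 1.  ]
0.7 [3.66 1.34]
0.8 [4.08 1.73]
0.9 [4.45 2.16]
1.0 [4.78 2.62]
1.1 [5.07 3.12]
1.2 [5.3  3.64]
1.3 [5.48 4.18]
1.4 [5.6  4.73]
```

Emit:
{"api": "apply_moves", "payload": {
  "series": [
    {"x": 0.29, "y": 0, "z": 0, "wx": 0, "wy": 0, "wz": 0.05, "grip": 0.05},
    {"x": 0.57, "y": 0.03, "z": 0, "wx": 0, "wy": 0, "wz": 0.1, "grip": 0.05},
    {"x": 1.13, "y": 0.12, "z": 0, "wx": 0, "wy": 0, "wz": 0.2, "grip": 0.05},
    {"x": 1.68, "y": 0.26, "z": 0, "wx": 0, "wy": 0, "wz": 0.3, "grip": 0.05},
    {"x": 2.22, "y": 0.45, "z": 0, "wx": 0, "wy": 0, "wz": 0.4, "grip": 0.05},
    {"x": 2.73, "y": 0.7, "z": 0, "wx": 0, "wy": 0, "wz": 0.5, "grip": 0.05},
    {"x": 3.21, "y": 1, "z": 0, "wx": 0, "wy": 0, "wz": 0.6, "grip": 0.05},
    {"x": 3.66, "y": 1.34, "z": 0, "wx": 0, "wy": 0, "wz": 0.7, "grip": 0.05},
    {"x": 4.08, "y": 1.73, "z": 0, "wx": 0, "wy": 0, "wz": 0.8, "grip": 0.05},
    {"x": 4.45, "y": 2.16, "z": 0, "wx": 0, "wy": 0, "wz": 0.9, "grip": 0.05},
    {"x": 4.78, "y": 2.62, "z": 0, "wx": 0, "wy": 0, "wz": 1, "grip": 0.05},
    {"x": 5.07, "y": 3.12, "z": 0, "wx": 0, "wy": 0, "wz": 1.1, "grip": 0.05},
    {"x": 5.3, "y": 3.64, "z": 0, "wx": 0, "wy": 0, "wz": 1.2, "grip": 0.05},
    {"x": 5.48, "y": 4.18, "z": 0, "wx": 0, "wy": 0, "wz": 1.3, "grip": 0.05},
    {"x": 5.6, "y": 4.73, "z": 0, "wx": 0, "wy": 0, "wz": 1.4, "grip": 0.05},
    {"x": 5.6, "y": 4.73, "z": 0, "wx": 0, "wy": 0, "wz": 1.4, "grip": 0.05},
    {"x": 5.6, "y": 4.73, "z": 0, "wx": 0, "wy": 0, "wz": 1.4, "grip": 0.05}
  ]
}}

```text
time: 38.7
eef_pos: [628.3, -14.0, 43.7]
eef_rot: [-179.9, -0.1, -13.0]
wrist_force: [5.9, 3.1, -12.7]
width: 0.141
finger_force: 58.9
```

Run:
```python
from h import *
wheelq((615.3,-68.7),ths=np.arange(.05,.31,.05))
ims=[]
for n,c in (('top',(620,225,20)),('side',(620,225,20)),('wrist',(620,225,20))):
    p=viewer.get_image(n); u,v=map(int,pix(p,c)); print(n,u,v)
    blobs(p,(12,150,80),(26,255,255),18,4)
    find(p,'pointer',2); find(p,'mark_line',2)
    if n!='wrist':
        s=24; ims.append(cv2.resize(p['frame'][v-s:v+s,u-s:u+s],(400,400),interpolation=2))
    cv2.imwrite(f'pics/k_{n}.png',p['frame'])
cv2.imwrite('pics/k.png',np.hstack(ims))
```

```text
0.14110782843192463 58.94261208828539 [  5.9   3.1 -12.7] [ -4.3  44.7   6.2  95.2  -6.8  40.4 -97.7]
r 56.20436056435924 76.64268275457884
centre in tool [-0.4 56.2 -0.1]
at [628.3 -14.   43.7] [-1.7989e+02 -9.0000e-02 -1.2950e+01] w 0.141 j7 -97.7
0.05 [0.28 0.01]
0.1 [0.56 0.03]
0.15 [0.84 0.07]
0.2 [1.12 0.12]
0.25 [1.39 0.18]
0.3 [1.66 0.26]
top 226 212
blob [273.5 177.3] [270 176   8   3  13] [704.8 112.2  18. ]
pointer 0.66 [687. 145.  27.] [259. 184.]
pointer 0.49 [431. 352.  25.] [171. 292.]
side 357 183
pointer 0.59 [680.  95.  25.] [376. 223.]
wrist -118 394
pointer 0.64 [675.   3.  21.] [259. 202.]
```

Emit:
{"api": "apply_moves", "payload": {
  "series": [
    {"x": 0.28, "y": 0.01, "z": 0, "wx": 0, "wy": 0, "wz": 0.05, "grip": 0.05},
    {"x": 0.56, "y": 0.03, "z": 0, "wx": 0, "wy": 0, "wz": 0.1, "grip": 0.05},
    {"x": 0.84, "y": 0.07, "z": 0, "wx": 0, "wy": 0, "wz": 0.15, "grip": 0.05},
    {"x": 0.84, "y": 0.07, "z": 0, "wx": 0, "wy": 0, "wz": 0.15, "grip": 0.05},
    {"x": 0.84, "y": 0.07, "z": 0, "wx": 0, "wy": 0, "wz": 0.15, "grip": 0.05},
    {"x": 0.84, "y": 0.07, "z": 0, "wx": 0, "wy": 0, "wz": 0.15, "grip": 0.15},
    {"x": 0.84, "y": 0.07, "z": 0, "wx": 0, "wy": 0, "wz": 0.15, "grip": 0.26},
    {"x": 0.84, "y": 0.07, "z": 0, "wx": 0, "wy": 0, "wz": 0.15, "grip": 0.26},
    {"x": 0.84, "y": 0.07, "z": -1, "wx": 0, "wy": 0, "wz": 0.15, "grip": 0.26},
    {"x": 0.84, "y": 0.07, "z": -5, "wx": 0, "wy": 0, "wz": 0.15, "grip": 0.26},
    {"x": 0.84, "y": 0.07, "z": -9, "wx": 0, "wy": 0, "wz": 0.15, "grip": 0.26},
    {"x": 0.84, "y": 0.07, "z": -13, "wx": 0, "wy": 0, "wz": 0.15, "grip": 0.26},
    {"x": 0.84, "y": 0.07, "z": -16, "wx": 0, "wy": 0, "wz": 0.15, "grip": 0.26},
    {"x": 0.84, "y": 0.07, "z": -16, "wx": 0, "wy": 0, "wz": 0.15, "grip": 0.26}
  ]
}}

```text
time: 40.55
eef_pos: [638.3, -18.8, 211.5]
eef_rot: [-179.8, -0.7, -21.9]
wrist_force: [-0.3, -0.5, 0.0]
width: 0.26
finger_force: 0.0
```

Run:
```python
from h import *
mv((580,215,200,93.4),(576,263.5,200,93.4))
```

```text
at [638.3 -18.8 211.5] [-179.77   -0.69  -21.85] w 0.26 j7 -105.9
(580, 215, 200, 93.4) shift [-14.13 -19.53   1.06] rot [ 0.01  -0.012 -2.011]
(576, 263.5, 200, 93.4) shift [-16.3  -23.88   1.05] rot [ 0.01  -0.012 -2.011]
```

Emit:
{"api": "apply_moves", "payload": {
  "series": [
    {"x": -2, "y": -4, "z": 0, "wx": 0, "wy": 0, "wz": -0.14, "grip": 0.35},
    {"x": -4, "y": -8, "z": 0, "wx": 0, "wy": 0, "wz": -0.28, "grip": 0.35},
    {"x": -6, "y": -12, "z": 0, "wx": 0, "wy": 0, "wz": -0.42, "grip": 0.35},
    {"x": -8, "y": -16, "z": 0, "wx": 0, "wy": 0, "wz": -0.56, "grip": 0.35},
    {"x": -10.4, "y": -21, "z": 1, "wx": 0, "wy": 0, "wz": -0.7, "grip": 0.35},
    {"x": -10.4, "y": -21, "z": 1, "wx": 0, "wy": 0, "wz": -0.84, "grip": 0.35},
    {"x": -10.4, "y": -21, "z": 1, "wx": 0, "wy": 0, "wz": -0.98, "grip": 0.35},
    {"x": -10.4, "y": -21, "z": 1, "wx": 0, "wy": 0, "wz": -1.12, "grip": 0.35},
    {"x": -10.4, "y": -21, "z": 1, "wx": 0, "wy": 0, "wz": -1.26, "grip": 0.35},
    {"x": -10.4, "y": -21, "z": 1, "wx": 0, "wy": 0, "wz": -1.4, "grip": 0.35},
    {"x": -10.4, "y": -21, "z": 1, "wx": 0, "wy": 0, "wz": -1.54, "grip": 0.35},
    {"x": -10.4, "y": -21, "z": 1, "wx": 0, "wy": 0, "wz": -1.68, "grip": 0.35},
    {"x": -10.4, "y": -21, "z": 1, "wx": 0, "wy": 0, "wz": -1.82, "grip": 0.35},
    {"x": -10.4, "y": -21, "z": 1, "wx": 0, "wy": 0, "wz": -1.96, "grip": 0.35},
    {"x": -10.4, "y": -21, "z": 1, "wx": 0, "wy": 0, "wz": -2.01, "grip": 0.35},
    {"x": -10.4, "y": -21, "z": 1, "wx": 0, "wy": 0, "wz": -2.01, "grip": 0.35},
    {"x": -10.4, "y": -21, "z": 1, "wx": 0, "wy": 0, "wz": -2.01, "grip": 0.35}
  ]
}}

```text
time: 42.25
eef_pos: [616.6, 215.3, 194.1]
eef_rot: [-180.0, 0.0, 93.2]
wrist_force: [0.1, -1.0, -0.1]
width: 0.349
finger_force: 0.0
```

Run:
```python
from h import *
p=viewer.get_image('wrist'); cv2.imwrite('pics/w17.png',p['frame'])
np.save('w17.npy',{k:v for k,v in p.items() if k!='frame'},allow_pickle=True)
blobs(p,(12,150,80),(30,255,255),18,20); find(p,'pointer',2); find(p,'mark_line',2); find(p,'wing_grip',1)
u,v=map(int,pix(p,(632,226,20))); print(u,v)
a=cv2.resize(p['frame'][v-70:v+50,u-80:u+80],(800,600),interpolation=2); cv2.imwrite('pics/w17c.png',a)
mv((576,263.5,41,93.4))
```

```text
blob [341.7 185.9] [336 181  13  11 133] [630.7 235.6  18. ]
pointer 0.59 [681. 178.  25.] [397. 259.]
mark_line 0.68 [631. 234.  18.] [342. 188.]
wing_grip 0.55 [573. 266.  66.] [262. 149.]
342 198
at [616.7 215.9 194.1] [-1.80e+02  2.00e-02  9.33e+01] w 0.351 j7 -29.3
(576, 263.5, 41, 93.4) shift [ 4.99 -3.79 15.31] rot [-0.     0.    -0.002]
```

View pics/w17c.png

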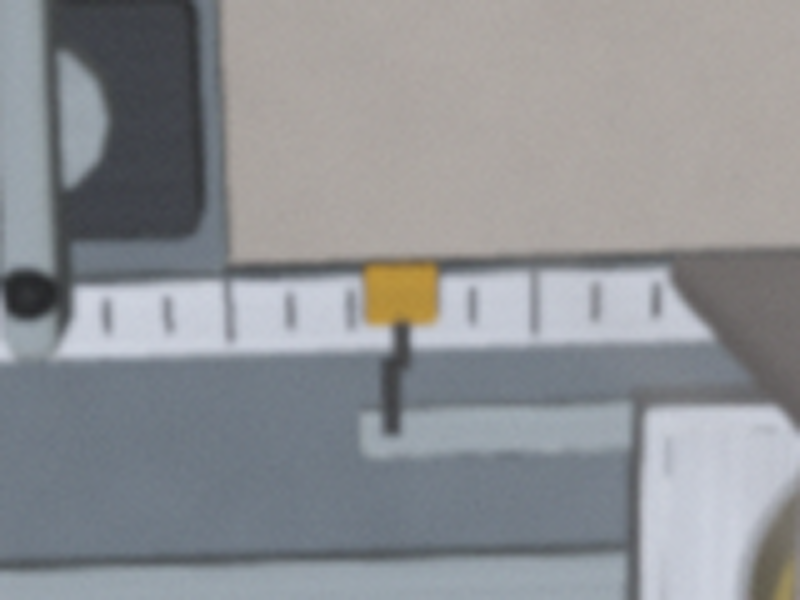

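In the crop the brass line is at column 402 and the pointer line at 391, with ticks 61 px per 10 mm. The pointer is about 2 mm short of the mark, inside the 5 mm tolerance. Now back to the wing screw.

Emit:
{"api": "apply_moves", "payload": {
  "series": [
    {"x": 2.5, "y": -1.9, "z": 0, "wx": 0, "wy": 0, "wz": 0, "grip": 0.35},
    {"x": 5, "y": -3.8, "z": 0, "wx": 0, "wy": 0, "wz": 0, "grip": 0.35},
    {"x": 5, "y": -3.8, "z": 0, "wx": 0, "wy": 0, "wz": 0, "grip": 0.35},
    {"x": 5, "y": -3.8, "z": 4, "wx": 0, "wy": 0, "wz": 0, "grip": 0.35},
    {"x": 5, "y": -3.8, "z": 8, "wx": 0, "wy": 0, "wz": 0, "grip": 0.35},
    {"x": 5, "y": -3.8, "z": 11, "wx": 0, "wy": 0, "wz": 0, "grip": 0.35},
    {"x": 5, "y": -3.8, "z": 13, "wx": 0, "wy": 0, "wz": 0, "grip": 0.35},
    {"x": 5, "y": -3.8, "z": 14.5, "wx": 0, "wy": 0, "wz": 0, "grip": 0.35},
    {"x": 5, "y": -3.8, "z": 15.3, "wx": 0, "wy": 0, "wz": 0, "grip": 0.35},
    {"x": 5, "y": -3.8, "z": 15.3, "wx": 0, "wy": 0, "wz": 0, "grip": 0.35},
    {"x": 5, "y": -3.8, "z": 15.3, "wx": 0, "wy": 0, "wz": 0, "grip": 0.2},
    {"x": 5, "y": -3.8, "z": 15.3, "wx": 0, "wy": 0, "wz": 0, "grip": 0},
    {"x": 5, "y": -3.8, "z": 15.3, "wx": 0, "wy": 0, "wz": 0, "grip": 0},
    {"x": 5, "y": -3.8, "z": 15.3, "wx": 0, "wy": 0, "wz": 0, "grip": 0},
    {"x": 5, "y": -3.8, "z": 15.3, "wx": 0, "wy": 0, "wz": 0, "grip": 0}
  ]
}}

```text
time: 43.95
eef_pos: [576.0, 264.2, 42.5]
eef_rot: [179.9, -0.0, 93.3]
wrist_force: [-3.5, -0.9, 5.9]
width: 0.074
finger_force: 61.5
```

Run:
```python
from h import *
p=np.load('w17.npy',allow_pickle=True).item(); th=np.radians(4.82); e=np.array([np.cos(th),np.sin(th)])
m=ray(p,342.4,195,18)[:2]@e
for z in (27,33): print((ray(p,340.2,208,z)[:2]@e-m).round(1))
mv((576,263.5,41,5.3))
```

```text
-2.3
-2.5
at [576.  264.2  42.5] [ 1.7995e+02 -4.0000e-02  9.3350e+01] w 0.074 j7 -38.8
(576, 263.5, 41, 5.3) shift [-0.07 -0.    0.15] rot [ 0.000e+00 -1.000e-03  1.537e+00]
```

Emit:
{"api": "apply_moves", "payload": {
  "series": [
    {"x": 0, "y": 0, "z": 0, "wx": 0, "wy": 0, "wz": 0.1, "grip": 0},
    {"x": 0, "y": 0, "z": 0, "wx": 0, "wy": 0, "wz": 0.2, "grip": 0},
    {"x": 0, "y": 0, "z": 0, "wx": 0, "wy": 0, "wz": 0.3, "grip": 0},
    {"x": 0, "y": 0, "z": 0, "wx": 0, "wy": 0, "wz": 0.4, "grip": 0},
    {"x": 0, "y": 0, "z": 0, "wx": 0, "wy": 0, "wz": 0.5, "grip": 0},
    {"x": 0, "y": 0, "z": 0, "wx": 0, "wy": 0, "wz": 0.6, "grip": 0},
    {"x": 0, "y": 0, "z": 0, "wx": 0, "wy": 0, "wz": 0.7, "grip": 0},
    {"x": 0, "y": 0, "z": 0, "wx": 0, "wy": 0, "wz": 0.8, "grip": 0},
    {"x": 0, "y": 0, "z": 0, "wx": 0, "wy": 0, "wz": 0.9, "grip": 0},
    {"x": 0, "y": 0, "z": 0, "wx": 0, "wy": 0, "wz": 1, "grip": 0},
    {"x": 0, "y": 0, "z": 0, "wx": 0, "wy": 0, "wz": 1.1, "grip": 0},
    {"x": 0, "y": 0, "z": 0, "wx": 0, "wy": 0, "wz": 1.2, "grip": 0},
    {"x": 0, "y": 0, "z": 0, "wx": 0, "wy": 0, "wz": 1.3, "grip": 0},
    {"x": 0, "y": 0, "z": 0, "wx": 0, "wy": 0, "wz": 1.4, "grip": 0},
    {"x": 0, "y": 0, "z": 0, "wx": 0, "wy": 0, "wz": 1.5, "grip": 0},
    {"x": 0, "y": 0, "z": 0, "wx": 0, "wy": 0, "wz": 1.53, "grip": 0},
    {"x": 0, "y": 0, "z": 0, "wx": 0, "wy": 0, "wz": 1.53, "grip": 0},
    {"x": 0, "y": 0, "z": 0, "wx": 0, "wy": 0, "wz": 1.53, "grip": 0}
  ]
}}

```text
time: 45.75
eef_pos: [576.4, 263.8, 42.5]
eef_rot: [-180.0, -0.1, 5.7]
wrist_force: [-1.5, -0.4, 6.0]
width: 0.069
finger_force: 61.5
```

Run:
```python
from h import *
s=env.state(); print(s['wrist_torque'],s['wrist_force']); mv()
```

```text
[-0.22936209  0.45081683 -0.01353751] [-1.50557242 -0.43842015  5.99543646]
at [576.4 263.8  42.5] [-1.7998e+02 -7.0000e-02  5.6700e+00] w 0.069 j7 -104.2
```

Emit:
{"api": "apply_moves", "payload": {
  "series": [
    {"x": 0, "y": 0, "z": 0, "wx": 0, "wy": 0, "wz": 0, "grip": 0.2},
    {"x": 0, "y": 0, "z": 0, "wx": 0, "wy": 0, "wz": 0, "grip": 0.3},
    {"x": 0, "y": 0, "z": 0, "wx": 0, "wy": 0, "wz": 0, "grip": 0.3},
    {"x": 0, "y": 0, "z": -1, "wx": 0, "wy": 0, "wz": 0, "grip": 0.3},
    {"x": 0, "y": 0, "z": -4, "wx": 0, "wy": 0, "wz": 0, "grip": 0.3},
    {"x": 0, "y": 0, "z": -8, "wx": 0, "wy": 0, "wz": 0, "grip": 0.3},
    {"x": 0, "y": 0, "z": -12, "wx": 0, "wy": 0, "wz": 0, "grip": 0.3},
    {"x": 0, "y": 0, "z": -16, "wx": 0, "wy": 0, "wz": 0, "grip": 0},
    {"x": 0, "y": 0, "z": -19, "wx": 0, "wy": 0, "wz": 0, "grip": 0},
    {"x": 0, "y": 0, "z": -19, "wx": 0, "wy": 0, "wz": 0, "grip": 0},
    {"x": 0, "y": 0, "z": -19, "wx": 0, "wy": 0, "wz": 0, "grip": 0}
  ]
}}

```text
time: 46.85
eef_pos: [576.1, 263.8, 232.1]
eef_rot: [-180.0, -0.1, 5.7]
wrist_force: [0.3, -0.2, -0.4]
width: 0.007
finger_force: 0.0
```

Run:
```python
from h import *
p=viewer.get_image('wrist'); f=p['frame']; cv2.imwrite('pics/w18.png',f)
find(p,'wing_grip',1); find(p,'start_top',1)
# blade direction: bright elongated blob near the wing centre
u,v=map(int,pix(p,(576,263.5,69))); g=cv2.cvtColor(f,cv2.COLOR_BGR2GRAY); print(u,v)
for r in range(v-45,v+50,10):
    row=g[r,u-40:u+40].astype(int); i=np.nonzero(row>125)[0]; print(r, (i+u-40).tolist()[:30])
mv((712,69,230,93))
```

```text
wing_grip 0.94 [574. 266.  64.] [319. 214.]
322 213
168 [282, 283, 284, 285, 286, 287, 288, 289, 290, 291, 292, 293, 294, 295, 296, 297, 298, 299, 300, 301, 302, 303, 304, 305, 306, 307, 308, 309, 310, 311]
178 [282, 283, 284, 285, 286, 287, 288, 289, 290, 291, 292, 293, 294, 295, 296, 297, 298, 299, 300, 301, 302, 303, 304, 318, 319, 320, 321, 322, 323, 324]
188 [282, 283, 284, 285, 286, 287, 288, 289, 290, 291, 292, 293, 294, 295, 296, 297, 298, 299, 300, 301, 302, 303, 318, 319, 320, 321, 322, 323, 324, 325]
198 [282, 283, 284, 285, 286, 287, 288, 289, 290, 291, 292, 293, 294, 295, 296, 297, 298, 299, 300, 301, 302, 303, 318, 319, 320, 321, 322, 323, 324, 325]
208 [282, 283, 284, 285, 286, 287, 288, 289, 290, 291, 292, 293, 294, 295, 296, 297, 298, 299, 300, 301, 302, 303, 310, 311, 312, 313, 314, 315, 316, 317]
218 [282, 283, 284, 285, 286, 287, 288, 289, 290, 291, 292, 293, 294, 295, 296, 297, 298, 299, 300, 301, 302, 303, 314, 315, 316, 317, 318, 319, 320, 321]
228 [282, 283, 284, 285, 286, 287, 288, 289, 290, 291, 292, 293, 294, 295, 296, 297, 298, 299, 300, 301, 302, 303, 304, 305, 306, 307, 308, 309, 310, 311]
238 [282, 283, 284, 285, 286, 287, 288, 289, 290, 291, 292, 293, 294, 295, 296, 297, 298, 299, 300, 301, 302, 303, 304, 305, 306, 307, 308, 309, 310, 311]
248 [282, 283, 284, 285, 286, 287, 288, 289, 290, 291, 292, 293, 294, 295, 296, 297, 298, 299, 300, 301, 302, 303, 304, 305, 306, 307, 308, 309, 310, 311]
258 [282, 283, 284, 285, 286, 287, 288, 289, 290, 291, 292, 293, 294, 295, 296, 297, 298, 299, 300, 301, 302, 303, 304, 305, 306, 307, 308, 309, 310, 311]
at [574.9 263.4 229.4] [179.94   0.19   5.66] w 0.001 j7 -106.0
(712, 69, 230, 93) shift [11.72 20.7  -0.08] rot [-0.002  0.003 -1.524]
```

The blade is vertical in the image at tool yaw 5.7°, so the screw is tight. Next is the start button.

Emit:
{"api": "apply_moves", "payload": {
  "series": [
    {"x": 3, "y": 5, "z": 0, "wx": 0, "wy": 0, "wz": -0.1, "grip": 0},
    {"x": 6, "y": 10, "z": 0, "wx": 0, "wy": 0, "wz": -0.2, "grip": 0},
    {"x": 9, "y": 15, "z": 0, "wx": 0, "wy": 0, "wz": -0.3, "grip": 0},
    {"x": 11.7, "y": 20.7, "z": 0, "wx": 0, "wy": 0, "wz": -0.4, "grip": 0},
    {"x": 11.7, "y": 20.7, "z": 0, "wx": 0, "wy": 0, "wz": -0.5, "grip": 0},
    {"x": 11.7, "y": 20.7, "z": 0, "wx": 0, "wy": 0, "wz": -0.5, "grip": 0},
    {"x": 11.7, "y": 20.7, "z": 0, "wx": 0, "wy": 0, "wz": -0.5, "grip": 0},
    {"x": 11.7, "y": 20.7, "z": 0, "wx": 0, "wy": 0, "wz": -0.5, "grip": 0},
    {"x": 11.7, "y": 20.7, "z": 0, "wx": 0, "wy": 0, "wz": -0.5, "grip": 0},
    {"x": 11.7, "y": 20.7, "z": 0, "wx": 0, "wy": 0, "wz": -0.5, "grip": 0}
  ]
}}

```text
time: 48.0
eef_pos: [712.3, 71.3, 231.1]
eef_rot: [-180.0, -0.0, 34.5]
wrist_force: [-0.4, 0.3, -0.1]
width: -0.0
finger_force: 0.0
```

Run:
```python
from h import *
p=viewer.get_image('wrist'); f=p['frame']; cv2.imwrite('pics/w19.png',f); find(p,'start_top',2); print(pix(p,(712,69,147)))
# grey button inside black collar
g=cv2.cvtColor(f,cv2.COLOR_BGR2GRAY); u,v=map(int,pix(p,(712,69,147)))
x0,y0=u-60,v-60; m=(g[y0:v+60,x0:u+60]<75).astype(np.uint8)
cs,h=cv2.findContours(m,cv2.RETR_CCOMP,cv2.CHAIN_APPROX_NONE)
for c in cs:
    if cv2.contourArea(c)>300:
        (a,b),r=cv2.minEnclosingCircle(c); print('c',a+x0,b+y0,r,cv2.contourArea(c),ray(p,a+x0,b+y0,147).round(1),ray(p,a+x0,b+y0,143).round(1))
mv((712,69,140,34))
```

```text
start_top 0.62 [718.  68. 149.] [333. 243.]
start_top 0.55 [630. 236.  19.] [116. 172.]
(np.float64(324.93213939761347), np.float64(247.71362144618135))
c 325.7506523132324 237.8820457458496 33.64103317260742 3392.5 [717.5  72.2 147. ] [716.5  71.4 143. ]
c 326.32758712768555 245.22413635253906 23.06266212463379 1519.5 [713.8  69.2 147. ] [712.7  68.4 143. ]
at [712.5  70.5 231.3] [-1.7999e+02 -1.0000e-02  3.4400e+01] w 0.002 j7 -62.0
(712, 69, 140, 34) shift [-0.13  0.1   9.13] rot [-0.    -0.     0.007]
```

Emit:
{"api": "apply_moves", "payload": {
  "series": [
    {"x": 0, "y": 0.2, "z": 3, "wx": 0, "wy": 0, "wz": 0, "grip": 0},
    {"x": 0, "y": 0.2, "z": 5, "wx": 0, "wy": 0, "wz": 0, "grip": 0},
    {"x": 0, "y": 0.2, "z": 6.5, "wx": 0, "wy": 0, "wz": 0, "grip": 0},
    {"x": 0, "y": 0.2, "z": 7.2, "wx": 0, "wy": 0, "wz": 0, "grip": 0},
    {"x": 0, "y": 0.2, "z": 7.2, "wx": 0, "wy": 0, "wz": 0, "grip": 0},
    {"x": 0, "y": 0.2, "z": 7.2, "wx": 0, "wy": 0, "wz": 0, "grip": 0}
  ]
}}

```text
time: 48.7
eef_pos: [714.5, 67.9, 160.0]
eef_rot: [180.0, -0.1, 34.3]
wrist_force: [0.2, 0.1, 0.4]
width: -0.001
finger_force: 0.0
```

Emit:
{"api": "apply_moves", "payload": {
  "series": [
    {"x": 0, "y": 0, "z": 0.4, "wx": 0, "wy": 0, "wz": 0, "grip": 0},
    {"x": 0, "y": 0, "z": 0.8, "wx": 0, "wy": 0, "wz": 0, "grip": 0},
    {"x": 0, "y": 0, "z": 0.8, "wx": 0, "wy": 0, "wz": 0, "grip": 0},
    {"x": 0, "y": 0, "z": 0.8, "wx": 0, "wy": 0, "wz": 0, "grip": 0}
  ]
}}

```text
time: 49.1
eef_pos: [713.9, 67.7, 151.0]
eef_rot: [-180.0, 0.0, 34.3]
wrist_force: [-0.2, -0.1, -0.5]
width: -0.001
finger_force: 0.0
```

No contact at 151, which agrees with the high tips. I go on in steps.

Emit:
{"api": "apply_moves", "payload": {
  "series": [
    {"x": 0, "y": 0, "z": 0.4, "wx": 0, "wy": 0, "wz": 0, "grip": 0},
    {"x": 0, "y": 0, "z": 0.8, "wx": 0, "wy": 0, "wz": 0, "grip": 0},
    {"x": 0, "y": 0, "z": 1.2, "wx": 0, "wy": 0, "wz": 0, "grip": 0},
    {"x": 0, "y": 0, "z": 1.6, "wx": 0, "wy": 0, "wz": 0, "grip": 0},
    {"x": 0, "y": 0, "z": 1.8, "wx": 0, "wy": 0, "wz": 0, "grip": 0},
    {"x": 0, "y": 0, "z": 1.8, "wx": 0, "wy": 0, "wz": 0, "grip": 0}
  ]
}}

```text
time: 49.7
eef_pos: [713.8, 67.7, 133.3]
eef_rot: [-180.0, 0.0, 34.3]
wrist_force: [-1.7, -0.6, 2.9]
width: 0.001
finger_force: 1.7
```

Emit:
{"api": "apply_moves", "payload": {
  "series": [
    {"x": 0, "y": 0, "z": 0.2, "wx": 0, "wy": 0, "wz": 0, "grip": 0},
    {"x": 0, "y": 0, "z": 0.4, "wx": 0, "wy": 0, "wz": 0, "grip": 0},
    {"x": 0, "y": 0, "z": 0.6, "wx": 0, "wy": 0, "wz": 0, "grip": 0},
    {"x": 0, "y": 0, "z": 0.7, "wx": 0, "wy": 0, "wz": 0, "grip": 0},
    {"x": 0, "y": 0, "z": 0.7, "wx": 0, "wy": 0, "wz": 0, "grip": 0}
  ]
}}

```text
time: 50.2
eef_pos: [713.9, 67.7, 130.7]
eef_rot: [180.0, -0.1, 34.3]
wrist_force: [-7.0, -0.8, 17.4]
width: -0.003
finger_force: 8.9
```

The force is 17 N, above the 5 N full-press force, but I want to be sure it is the button and not the collar. I back off in steps and read the spring's force.

Emit:
{"api": "apply_moves", "payload": {
  "series": [
    {"x": 0, "y": 0, "z": -0.3, "wx": 0, "wy": 0, "wz": 0, "grip": 0},
    {"x": 0, "y": 0, "z": -0.5, "wx": 0, "wy": 0, "wz": 0, "grip": 0},
    {"x": 0, "y": 0, "z": -0.5, "wx": 0, "wy": 0, "wz": 0, "grip": 0},
    {"x": 0, "y": 0, "z": -0.5, "wx": 0, "wy": 0, "wz": 0, "grip": 0}
  ]
}}

```text
time: 50.6
eef_pos: [713.8, 67.7, 131.0]
eef_rot: [-180.0, 0.0, 34.3]
wrist_force: [-1.6, 0.1, 4.7]
width: -0.002
finger_force: 2.4
```

Emit:
{"api": "apply_moves", "payload": {
  "series": [
    {"x": 0, "y": 0, "z": -0.2, "wx": 0, "wy": 0, "wz": 0, "grip": 0},
    {"x": 0, "y": 0, "z": -0.2, "wx": 0, "wy": 0, "wz": 0, "grip": 0},
    {"x": 0, "y": 0, "z": -0.2, "wx": 0, "wy": 0, "wz": 0, "grip": 0}
  ]
}}

```text
time: 50.9
eef_pos: [713.9, 67.7, 132.8]
eef_rot: [-180.0, 0.0, 34.3]
wrist_force: [-2.2, -0.8, 3.4]
width: -0.001
finger_force: 1.9
```

Emit:
{"api": "apply_moves", "payload": {
  "series": [
    {"x": 0, "y": 0, "z": -0.2, "wx": 0, "wy": 0, "wz": 0, "grip": 0},
    {"x": 0, "y": 0, "z": -0.2, "wx": 0, "wy": 0, "wz": 0, "grip": 0},
    {"x": 0, "y": 0, "z": -0.2, "wx": 0, "wy": 0, "wz": 0, "grip": 0}
  ]
}}

```text
time: 51.2
eef_pos: [714.0, 67.7, 134.8]
eef_rot: [-180.0, -0.0, 34.3]
wrist_force: [-2.0, -0.9, 2.5]
width: 0.003
finger_force: 1.3
```

Emit:
{"api": "apply_moves", "payload": {
  "series": [
    {"x": 0, "y": 0, "z": -0.2, "wx": 0, "wy": 0, "wz": 0, "grip": 0},
    {"x": 0, "y": 0, "z": -0.2, "wx": 0, "wy": 0, "wz": 0, "grip": 0},
    {"x": 0, "y": 0, "z": -0.2, "wx": 0, "wy": 0, "wz": 0, "grip": 0}
  ]
}}

```text
time: 51.5
eef_pos: [714.4, 67.7, 137.0]
eef_rot: [180.0, -0.1, 34.3]
wrist_force: [-0.1, -0.1, 0.7]
width: -0.0
finger_force: 0.7
```

The force falls in spring fashion over 6 mm, from 4.7 N at z 131 to about 0 at 137, so the button was pressed fully. I retreat and do a last check of the jars and pointer.

Emit:
{"api": "apply_moves", "payload": {
  "series": [
    {"x": 0, "y": 0, "z": -3, "wx": 0, "wy": 0, "wz": 0, "grip": 0},
    {"x": 0, "y": 0, "z": -6, "wx": 0, "wy": 0, "wz": 0, "grip": 0},
    {"x": 0, "y": 0, "z": -9, "wx": 0, "wy": 0, "wz": 0, "grip": 0},
    {"x": -4, "y": 0, "z": -9, "wx": 0, "wy": 0, "wz": 0, "grip": 0},
    {"x": -8, "y": -2, "z": -9, "wx": 0, "wy": 0, "wz": 0, "grip": 0},
    {"x": -12, "y": -4, "z": -9, "wx": 0, "wy": 0, "wz": 0, "grip": 0},
    {"x": -16, "y": -4, "z": -9, "wx": 0, "wy": 0, "wz": 0, "grip": 0},
    {"x": -16, "y": -4, "z": -9, "wx": 0, "wy": 0, "wz": 0, "grip": 0},
    {"x": -16, "y": -4, "z": -9, "wx": 0, "wy": 0, "wz": 0, "grip": 0},
    {"x": -16, "y": -4, "z": -9, "wx": 0, "wy": 0, "wz": 0, "grip": 0}
  ]
}}

```text
time: 52.5
eef_pos: [560.5, 11.3, 227.2]
eef_rot: [180.0, -0.1, 34.4]
wrist_force: [0.1, 0.5, 0.4]
width: -0.004
finger_force: 0.0
```

Run:
```python
from h import *
p=viewer.get_image('wrist'); f=p['frame']; cv2.imwrite('pics/w20.png',f)
find(p,'mark_line',1); find(p,'pointer',1); find(p,'jar_a',3); blobs(p,(12,150,80),(35,255,255),18,20)
# dark line centroids under mark, along unit x
th=np.radians(4.82); e=np.array([np.cos(th),np.sin(th)]); n=np.array([-e[1],e[0]]); o=np.array([628.9,111.9])
g=cv2.cvtColor(f,cv2.COLOR_BGR2GRAY)
for z in (18,30):
  for y in range(98,124,3):
    xs=np.arange(0,30,.5); P=[o+x*e+y*n for x in xs]; L=[]
    for q in P:
        u,v=pix(p,(*q,z)); L.append(g[int(round(v)),int(round(u))] if 0<=u<640 and 0<=v<480 else 255)
    L=np.array(L,int); print(z,y,'min',L.min(),'at x',xs[L.argmin()])
t=viewer.get_image('side'); blobs(t,(20,120,80),(35,255,255),80,30)
s=env.state(); print(s['wrist_force'],s['eef_pos'])
```

```text
pointer 0.71 [697.  47.  24.] [382.  35.]
jar_a 0.63 [ 498. -154.   55.] [432. 362.]
18 98 min 255 at x 0.0
18 101 min 255 at x 0.0
18 104 min 255 at x 0.0
18 107 min 255 at x 0.0
18 110 min 255 at x 0.0
18 113 min 255 at x 0.0
18 116 min 255 at x 0.0
18 119 min 255 at x 0.0
18 122 min 255 at x 0.0
30 98 min 255 at x 0.0
30 101 min 255 at x 0.0
30 104 min 255 at x 0.0
30 107 min 255 at x 0.0
30 110 min 255 at x 0.0
30 113 min 255 at x 0.0
30 116 min 255 at x 0.0
30 119 min 255 at x 0.0
30 122 min 255 at x 0.0
[ 0.04148954 -0.3026364  -0.25554032] [559.90178993  11.07214989 226.69171476]
```

```bash
python3 -c "
from h import *
print(finish_job())"
```

```text
the job is handed in; nothing more can be done
None
```

I completed every step and handed the job in, but no verdict came back: both yellow-lidded jars are in the bed, the bed is cranked to about 2 mm short of the mark (5 mm allowed), the screw is tight and the start button was fully pressed. I did not see the jars once they were under the hood, and my last look at the pointer was before I tightened the screw.

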